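Load two vials into the labeller's sprung feed track

ROBOT

A 7-joint arm with a two-finger parallel gripper is mounted at the origin on the work surface. World frame = base frame: x ahead of the robot, y to its left, z up, the work surface at z = 0. Lengths are in m, angles in rad, forces in N, time in s.
With the tool pointing down it reaches from about 0.425 to 0.925 m from the base axis. Payload 6.8 kg.
Tool frame: the origin (TCP) lies at the very end of the fingers, on their centre line; the grasp point (between the pads) lies 19 mm behind it (r.grip_depth is the distance from the TCP to the grasp point, in m); z points along the fingers, y is the direction in which the jaws open and shut (so a half turn about z gives the same grasp; the last joint's range is limited). The gripper opens to 85 mm and grips with 20 to 120 N. Pads are 22 mm wide; open, the fingers measure 114 mm over their backs; the gripper's body (76 mm by 85 mm) begins 54 mm behind the grasp point. The pads swing forward as they close: fully open they stand 13 mm farther back than shut.
Start: joints at [1.013, 0.477, 0.022, 1.555, -0.011, 1.109, -0.083], TCP at [0.293, -0.608, 0.231] pointing down, gripper open.
Joint ranges: [-2.96, 2.96], [-0.34, 2.1], [-1.41, 1.46], [0.24, 2.44], [-1.37, 4.51], [0.17, 1.92], [-2.96, 2.96]. Speed limits (rad/s): [2.39, 2.39, 3.14, 3.14, 3.14, 3.14, 3.14].

INTERFACE

Orientations are given as a rotation vector (axis times angle).
In Python, from bench import status, eyes, workorder, spotter, r gives the robot as it stands.
- The arm moves only by the tool drive_tool, never from a script. Its argument "commands" is a list of rows, each an object of numbers: "rx", "ry", "rz": the turn, a rotation vector about the world's x, y, z normalised to -1 to 1, where 1 is 8 degrees; "tx", "ty", "tz": the shift along the world's x, y, z normalised to -1 to 1, where 1 is 20 mm; "grip": the closure, from -1 (fully open) to 1 (shut). A call has 1 to 10 rows; each row shifts and turns the commanded pose from where the row before left it; what a row does not reach is not made up. A row lasts 1/8 s, in which the tool goes at most 62.5 mm and 10.7 degrees, less where a joint would pass 70% of its speed; a pose out of reach is approached as far as the arm can. A call with a number of a shift or a turn outside -1 to 1 is refused whole. A call with a gripper value outside its range is refused whole. The fingers move at their own pace and stop on an object; "grip_force" is the grip in N (left out, the last holds). Time passes only in rows, so rows that do not move let the fingers close. It gives the time, the measured TCP pose, the force and the opening at its end, in the units of the state.
- status.get_obs(): the state, without advancing time (a new reading comes with each control period).
- eyes.grab_frame(name): name is "side" or "top" or "wrist"; returns a dict with "frame" (480x640x3 uint8, blue, green, red), "range_z" (480x640 float32, m along the optical axis (not along the pixel's ray), 0 where there is no reading), "fx", "fy", "cx", "cy" (pixels), "T" (4x4, takes a point from camera to world coordinates); the wrist camera has in their place "T_tool_cam" (4x4, takes a point from camera to tool coordinates, whose origin is the TCP and whose axes are the flange's). Camera axes: x right, y down, z forward; pixel columns grow to the right and rows downward; lengths in m; the calibration is good to about 2 mm. A picture is of the moment at which its call begins: read the wrist's pose just before it.
- workorder.hand_in(): hands the job in, once; it reports no verdict.
Trained networks look in the newest picture that a camera, given by its name, has taken for a name from the list of things; names that differ only in an ending like _2 or _b are one class to them, and where a whole thing is asked for, a point or a joint stands for the part that bears it (a point fixed in the world has none). Each returns a list of dicts, best first, with "confidence" (0 to 1); they miss things now and then, are a little off and sometimes report something else, mostly with a low value. They report only what shows in the picture. A call takes as long as a camera call. They do not tell look-alikes from the thing itself.
- spotter.boxes_of(camera, target): "position" ([column, row] as shares, 0 to 1, of the picture: columns of its width, rows of its height, amid what is visible of it).
- spotter.masks_of(camera, target): "mask" (480x640 bool, what is visible of it) and "position" ([column, row] as shares, 0 to 1, of the picture: columns of its width, rows of its height, amid what is visible of it).
The state is a dict: "clock": time; "joints": joint angles; "qvel": joint speeds; "tau": joint torques, N m; "tcp_pos": TCP position; "orientation": TCP orientation; "contact_force": force on the tool from outside, world axes, zero at the start; "moment": the same for the moment, N m; "grip_width": finger opening in m.
Only numpy, scipy, OpenCV 4.12 (cv2) and the standard library are available. Lean on these libraries where they do the work, as an engineer would, in place of code of your own. Each camera call takes 0.05 s, during which the arm holds its last target.

TASK

Load the two tall flat-capped vials from the white rack into the labeller's feed track: draw the sprung pusher right back by its knob and hook the knob into the side pocket of its slot so that it stays back by itself, then stand both vials upright in the track between the gate and the pusher. Then unhook the knob and ease the pusher forward until it closes up the row, and let go. Never let the pusher snap forward, do not force the knob against its slot or ram the vials, keep the vials upright throughout, and leave everything else where it is.

Things in the scene. Friction and masses are not known exactly. Their poses are not given: they have to be found in the camera images.
- feeder: Tube labeller, fixed. Origin on the table below the gate's inner face on the track's centre line; z up. The feed track runs from the gate to the frame's -y (the pull-back direction), 176 mm long on a base rail 80 mm wide, 20 mm high; label head and printer lie on the +y side. Behind the 56 mm long open channel a steel top plate, 56 mm wide, top 60 mm above the table, carries the knob's slot.
- head (a point): Upper edge of the label head's face towards the track, 108 mm above the table, 22 mm to +y of the gate. The white head is 120 mm wide and 83 mm long; then the printer housing, 150 mm high (paper roll on top to 190 mm), reaches 285 mm from the gate. Between gate and head a block only 56 mm high; the gate plate, 4 mm thick, flares at the top to 62 mm height.
- gate (a point): Foot of the gate's inner face on the channel floor, centre line, 30 mm above the table; axes as feeder. The open channel runs 56 mm to -y, 19 mm wide inside, walls and flared lead-in lips up to 62 mm above the table, lips 31 mm wide over all. The first vial stands against the gate, axis 8.5 mm to -y of here, the second 25.5 mm.
- knob_top (a point): Centre of the top face of the pusher's black upright cylindrical knob: 18 mm diameter, 24 mm high (66 to 90 mm above the table), on an 8 mm stem coming up through the slot. With the pusher shut it stands 80 mm behind the gate on the centre line. Hooked, it has 2 mm of play sideways and none forward.
- pusher (a joint): Travel of the sprung pusher, m: 0 shut (front face 1 mm from the gate), grows as drawn back to the feeder's -y. The catch plate is clamped anywhere along 20 mm: its solid end is met between 0.050 and 0.070, unmeasured, so feel for it. Hooked in the pocket 8.5 mm less than at the end; closed up on two vials about 0.033. A flat coil spring pulls to 0 with 9 to 10 N all along; let go, it snaps.
- knob (a joint): Sideways slide of the knob on the pusher, m, towards the feeder's -x: 0 in the straight run, 0.013 to 0.015 in the pocket; a light spring of about 1 N returns it. The stem clears the lip between run and pocket only within 1.5 mm of the solid end. In the pocket the pusher's spring holds it against the forward wall, so it stays by itself. The thin plates bear 20 N from the stem, no more.
- nose (a point): Middle of the upper edge of the pusher's front face, 55 mm above the table: the pusher's front is a black plate 18 mm wide.
- vial_a: One of the two vials to load: pale clear cylinder with flat grey cap of the same diameter, 17 mm diameter, 57 mm tall, 16 g or so. Origin at the centre of its underside, z up. Stands in a rack hole, 28 mm deep, underside 12 mm above the table, top 69 mm.
- vial_b: The other vial to load, the same as vial_a; which of the two goes in first does not matter.
- rack: White fixed vial rack, 140 x 74 x 40 mm, origin at the centre of its underside, long side along its x. Eight holes, 18.5 mm wide, at x = -51, -17, 17, 51 mm and y = -17, 17 mm; three are occupied, none within 45 mm of another.
- short_vial: Bystander in the rack, not to be loaded: same diameter, only 40 mm tall with a domed grey cap. Origin at the centre of its underside.
- dish: Bystander: lidded round dish 60 mm wide, 16 mm high, beside the track. Origin under its centre.
- tip_box: Bystander: closed box 122 x 84 x 56 mm on the far side of the track. Origin under its centre.
- medium_bottle: Bystander: small glass bottle, 48 mm wide, 85 mm tall, beyond the rack. Origin under its centre.
- slide_box: Bystander: grey slide box 94 x 36 x 30 mm, beside the track on the robot's side. Origin under its centre.
- marker: Bystander: pen 136 mm long, 11 mm thick, lying beyond the track. Origin under its middle.
- slot (a point): Where the axis of the knob's 8 mm stem stands with the pusher shut, on the top plate, 80 mm to -y of the gate. From here the slot, 10 mm wide, runs to -y. A dark catch plate 3.5 mm thick on the top plate (64 mm above the table) closes it: a solid end, beside it a cross passage to the frame's -x, and a pocket turning 7 mm forward (+y) beside the run, behind a 3 mm wide lip.
Mind the look-alikes: they are no part of the job. What is shaped like the vial_a but green is not meant.

How it is judged:
By the outcome, as a careful person would: the job done as asked, in the order asked, and still so for the second after the job is handed in, with the robot touching nothing.
It also fails if it takes over 72 s, if anything falls off the work surface, if the arm or the gripper's body presses on something with over 40 N, if the wrist force passes 120 N, or if a joint passes its speed limit or range.

## Working session

There is one attempt and no reset: what is moved stays moved. The work goes in short steps, Python scripts to look and compute and a tool call to move; the robot and the scene stay as the last step left them, time stands still between calls to the robot, and variables do not carry over. Pictures are saved under pics/ and viewed, and the job is handed in when it is done.

Besides the shell and the picture viewer there is one more tool, called as name([rows], argument=value, ...), one row to a line, values as JSON. drive_tool: Moves the arm, as the interface text tells. Scaled input: -1 to 1 covers 20 mm each way for a shift and 8 degrees each way for a turn. Its arguments: {"type":"object","properties":{"commands":{"type":"array","items":{"type":"object","properties":{"rx":{"type":"number"},"ry":{"type":"number"},"rz":{"type":"number"},"tx":{"type":"number"},"ty":{"type":"number"},"tz":{"type":"number"},"grip":{"type":"number"}}}},"grip_force":{"type":"number"}},"required":["commands"]}

```bash
ls; mkdir -p pics; cat > h.py <<'E'
import numpy as np, cv2
from bench import status, eyes, workorder, spotter, r
def show(): 
    o=status.get_obs(); print('t',o['clock'],'p',np.round(o['tcp_pos'],4),'rv',np.round(o['orientation'],3),'F',np.round(o['contact_force'],1),'w',round(float(o['grip_width']),4)); return o
def world(f,u,v,o=None):
    z=f['range_z'][v,u]; p=np.array([(u-f['cx'])/f['fx']*z,(v-f['cy'])/f['fy']*z,z,1])
    return (f['T']@p)[:3]
def cloud(f,T=None):
    T=f['T'] if T is None else T
    z=f['range_z']; v,u=np.mgrid[:480,:640]
    P=np.stack([(u-f['cx'])/f['fx']*z,(v-f['cy'])/f['fy']*z,z,np.ones_like(z)],-1)
    W=P@T.T; W=W[...,:3]; W[z==0]=np.nan; return W
def Ttool(o):
    T=np.eye(4); T[:3,:3]=cv2.Rodrigues(np.array(o['orientation'],float))[0]; T[:3,3]=o['tcp_pos']; return T
E
python3 - <<'E'
from h import *
show()
for c in ['side','top','wrist']:
    f=eyes.grab_frame(c); cv2.imwrite(f'pics/{c}0.png',f['frame']); np.savez(f'{c}0.npz',**f)
    if 'T' in f: print(c,f['fx'],np.round(f['T'],3).tolist())
    else: print(np.round(f['T_tool_cam'],4).tolist())
E
```

```text
pics
t 0.0 p [ 0.2932 -0.6073  0.2303] rv [-3.061e+00 -7.000e-01  1.000e-03] F [ 0.3 -0.4 -0.7] w 0.0852
side 585.5394979161547 [[-0.986, -0.094, 0.14, 0.454], [-0.168, 0.525, -0.834, 0.871], [0.005, -0.846, -0.533, 0.555], [0.0, 0.0, 0.0, 1.0]]
top 514.6532903856693 [[0.003, -0.997, 0.078, 0.485], [-1.0, -0.005, -0.025, 0.156], [0.025, -0.077, -0.997, 1.017], [0.0, 0.0, 0.0, 1.0]]
[[0.0002, -0.9517, -0.3071, 0.0794], [1.0, 0.0003, -0.0003, 0.001], [0.0003, -0.3071, 0.9517, -0.1418], [0.0, 0.0, 0.0, 1.0]]
```

View pics/side0.png

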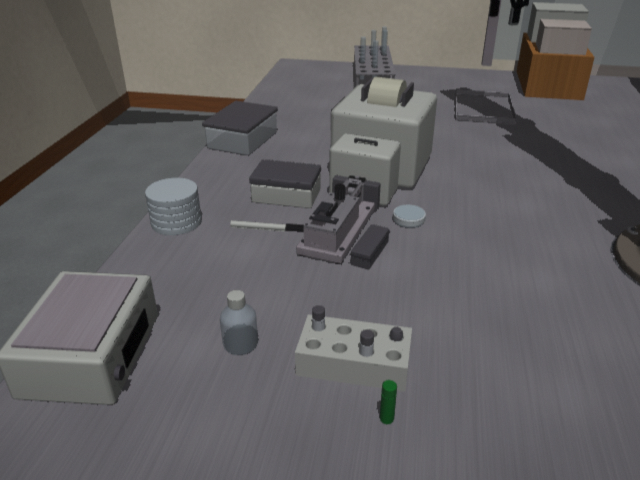

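View pics/top0.png

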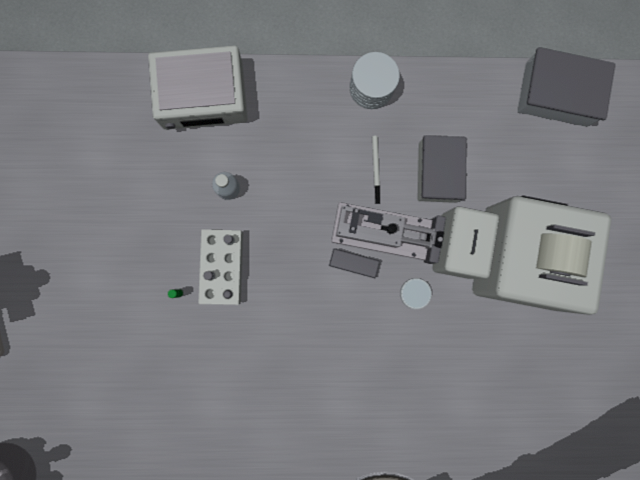

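View pics/wrist0.png

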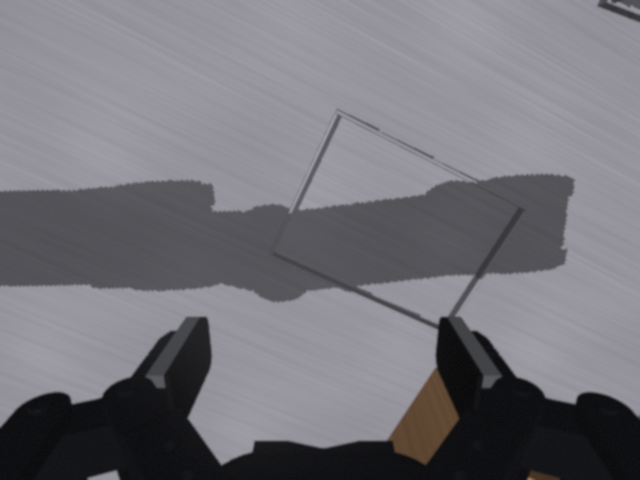

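```bash
python3 - <<'E'
from h import *
f=dict(np.load('top0.npz'))
W=cloud(f)
im=f['frame']
cv2.imwrite('pics/crop1.png',cv2.resize(im[190:290,320:480],None,fx=5,fy=5,interpolation=cv2.INTER_CUBIC))
cv2.imwrite('pics/crop2.png',cv2.resize(im[220:310,160:280],None,fx=5,fy=5,interpolation=cv2.INTER_CUBIC))
for n in ['vial_a','short_vial','rack','knob_top','gate','head','slot','nose','feeder','dish','slide_box','tip_box','marker','medium_bottle']:
    try: R=spotter.boxes_of('top',n)
    except Exception as e: print(n,e); continue
    for d in R[:4]:
        u,v=int(d['position'][0]*640),int(d['position'][1]*480)
        print(n,round(d['confidence'],2),u,v,np.round(W[v,u],4))
E
```

```text
vial_a 0.48 175 291 [0.4689 0.392  0.0575]
vial_a 0.47 209 274 [0.5002 0.3272 0.0739]
short_vial 0.52 226 293 [0.4653 0.2992 0.0511]
rack 0.68 221 267 [0.5139 0.3108 0.0416]
rack 0.43 508 242 [ 0.5552 -0.194   0.1489]
knob_top 0.45 393 227 [ 0.5867 -0.0078  0.0864]
gate 0.88 508 244 [ 0.5518 -0.1939  0.149 ]
head 0.59 508 242 [ 0.5552 -0.194   0.1489]
slot 0.68 511 242 [ 0.5553 -0.1995  0.148 ]
nose 0.55 409 233 [ 0.5805 -0.0469  0.0392]
feeder 0.73 510 243 [ 0.5537 -0.1981  0.1472]
dish 0.71 416 294 [ 0.4636 -0.0637  0.0175]
slide_box 0.75 225 187 [0.6623 0.3022 0.0647]
slide_box 0.63 354 260 [0.5286 0.0583 0.0314]
tip_box 0.72 228 239 [0.5645 0.2941 0.0714]
tip_box 0.61 439 171 [ 0.6979 -0.1022  0.0558]
marker 0.66 376 169 [0.7109 0.0118 0.011 ]
medium_bottle 0.92 224 185 [0.6619 0.3007 0.0868]
medium_bottle 0.26 406 233 [ 0.5804 -0.0409  0.0402]
```

View pics/crop1.png

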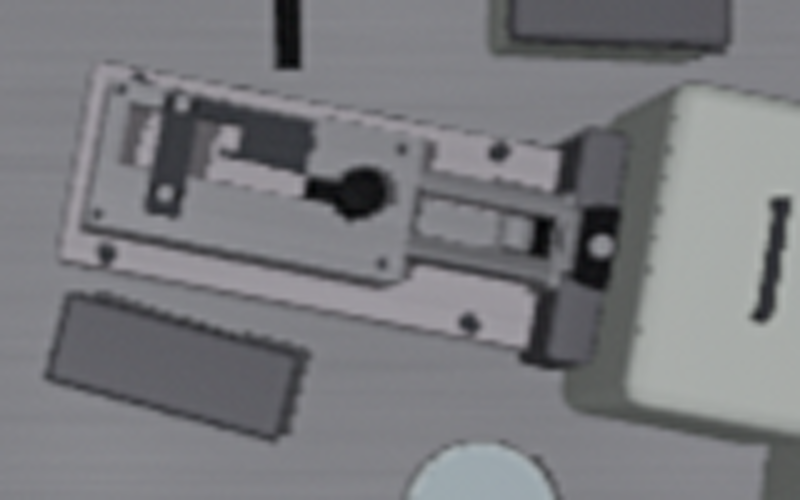

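View pics/crop2.png

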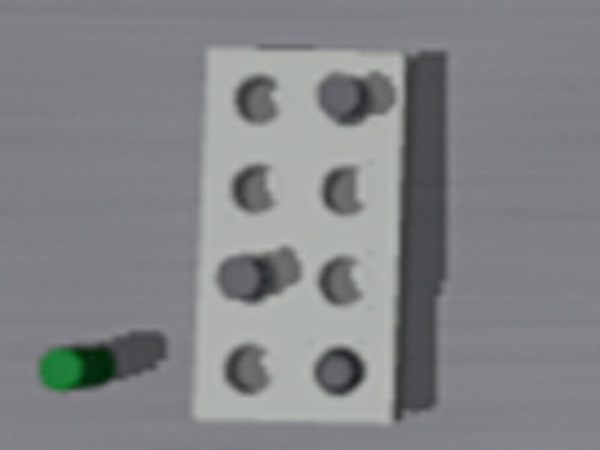

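```bash
python3 - <<'E'
from h import *
for cam in ['top','side']:
    f=dict(np.load(cam+'0.npz')); W=cloud(f)
    X,Y,Z=W[...,0],W[...,1],W[...,2]
    reg=(X>0.52)&(X<0.67)&(Y>-0.13)&(Y<0.12)
    def rect(lo,hi,reg=reg):
        m=(reg&(Z>lo)&(Z<hi)).astype(np.uint8)
        n,l,s,c=cv2.connectedComponentsWithStats(m)
        k=1+np.argmax(s[1:,4]); P=W[l==k][:,:2].astype(np.float32)
        R=cv2.minAreaRect(P); print(cam,lo,hi,len(P),np.round(R[0],4),np.round(R[1],4),round(R[2],2),'medz',np.median(Z[l==k]))
    rect(0.012,0.028); rect(0.055,0.070)
    rect(0.08,0.095)
    reg2=(Y>-0.3)&(Y<0)&(X>0.4)&(X<0.7)
    rect(0.10,0.116,reg2); rect(0.143,0.155,(Y>-0.5)&(Y<0)&(X>0.3)&(X<0.7))
    # knob
    m=reg&(Z>0.08)&(Z<0.097)&(Y>-0.05); print('knob',m.sum(),np.nanmean(W[m],0))
    # vials
    for c in [(0.5645,.2941),(0.5,.327),(0.4653,.2992),(.469,.392)]:
        m=(np.hypot(X-c[0],Y-c[1])<0.02)&(Z>0.062 if c[1]<.33 and c[0]>.47 else Z>0.045)
        if m.sum(): print('vial',c,m.sum(),np.round(np.nanmedian(W[m],0),4), np.round((np.nanmin(W[m],0)+np.nanmax(W[m],0))/2,4))
    m=(X>0.4)&(X<0.62)&(Y>0.22)&(Y<0.36)
    rect(0.034,0.047,m)
E
```

```text
top 0.012 0.028 1375 [0.5849 0.0006] [0.1907 0.0874] 80.07 medz 0.0203984067235361
top 0.055 0.07 2293 [ 0.5905 -0.0113] [0.1998 0.1044] 78.86 medz 0.06050517124753041
top 0.08 0.095 117 [ 0.5723 -0.1079] [0.0028 0.1038] 78.49 medz 0.0878720743648923
top 0.1 0.116 3243 [ 0.5538 -0.15  ] [0.0963 0.1768] 83.3 medz 0.1078779495473603
top 0.143 0.155 7860 [ 0.5362 -0.2758] [0.1774 0.181 ] 79.58 medz 0.14995534045745584
knob 89 [ 0.5851302  -0.00577877  0.08934108]
vial (0.5645, 0.2941) 66 [0.5656 0.2945 0.0687] [0.5657 0.2944 0.0677]
vial (0.5, 0.327) 69 [0.4984 0.33   0.0689] [0.4984 0.3296 0.0686]
vial (0.4653, 0.2992) 64 [0.4644 0.2962 0.0509] [0.468  0.2962 0.0501]
vial (0.469, 0.392) 77 [0.4652 0.3961 0.0568] [0.4651 0.397  0.0536]
top 0.034 0.047 2359 [0.5156 0.313 ] [0.0747 0.1399] 88.97 medz 0.04035404020604094
side 0.012 0.028 1204 [ 0.5818 -0.0052] [0.2098 0.0807] 77.55 medz 0.020906011260233892
side 0.055 0.07 1886 [ 0.5971 -0.0133] [0.2082 0.108 ] 76.0 medz 0.06117192182476733
side 0.08 0.095 398 [ 0.5709 -0.1079] [0.0102 0.1046] 79.18 medz 0.08709869498017278
side 0.1 0.116 1870 [ 0.5169 -0.1778] [0.2397 0.1535] 24.39 medz 0.10879963978001597
side 0.143 0.155 2075 [ 0.5372 -0.2703] [0.1747 0.1815] 80.08 medz 0.15076975528250264
knob 100 [ 0.58481441 -0.00189422  0.08733776]
vial (0.5645, 0.2941) 138 [0.5648 0.2995 0.069 ] [0.5652 0.2967 0.0674]
vial (0.5, 0.327) 157 [0.4981 0.3344 0.069 ] [0.4982 0.3317 0.067 ]
vial (0.4653, 0.2992) 117 [0.4632 0.3014 0.0505] [0.4635 0.2997 0.0497]
vial (0.469, 0.392) 231 [0.4641 0.4027 0.0567] [0.4643 0.3996 0.0524]
side 0.034 0.047 4049 [0.5149 0.3136] [0.0782 0.1402] 89.12 medz 0.04067932398949836
```

drive_tool([
  {"tx":0.5,"ty":1,"tz":1,"rz":-0.45},
  {"tx":0.5,"ty":1,"tz":1,"rz":-0.45},
  {"tx":0.5,"ty":1,"tz":1,"rz":-0.45},
  {"tx":0.5,"ty":1,"rz":-0.45},
  {"tx":0.5,"ty":1,"rz":-0.45},
  {"tx":0.5,"ty":1,"rz":-0.45},
  {"tx":0.5,"ty":1,"rz":-0.45},
  {"tx":0.5,"ty":1,"rz":-0.45},
  {"tx":0.5,"ty":1,"rz":-0.45},
  {"tx":0.5,"ty":1,"rz":-0.45},
])

```text
validation failed for argument at $.co...
```

drive_tool([
  {"tx":0.5,"ty":1},
  {"tx":0.5,"ty":1},
  {"tx":0.5,"ty":1},
  {"tx":0.5,"ty":1},
  {"tx":0.5,"ty":1},
  {"tx":0.5,"ty":1},
  {"tx":0.5,"ty":1},
  {"tx":0.5,"ty":1},
  {"tx":0.5,"ty":1},
  {"tx":0.5,"ty":1},
])

```text
validation failed for argument at $.co...
```

drive_tool([
  {"tx":0.5,"ty":1},
  {"tx":0.5,"ty":1},
  {"tx":0.5,"ty":1},
  {"tx":0.5,"ty":1},
  {"tx":0.5,"ty":1},
  {"tx":0.5,"ty":1,"tz":-1},
  {"tx":0.5,"ty":1,"tz":-1},
  {"tx":0.5,"ty":1,"tz":-1},
  {"tx":0.5,"ty":1,"tz":-1},
  {"tx":0.2,"ty":1,"tz":-1},
])

```text
validation failed for argument at $.co...
```

```bash
python3 - <<'E'
from h import *
o=show(); f=eyes.grab_frame('wrist'); cv2.imwrite('pics/w1.png',f['frame']); np.savez('w1.npz',Tt=Ttool(o),**f)
show()
print(np.round(Ttool(o)[:3,:3],3))
E
```

```text
t 0.85 p [ 0.2935 -0.6079  0.2313] rv [3.062 0.701 0.   ] F [-0.6 -0.5  0.5] w 0.0855
t 0.9 p [ 0.2935 -0.6079  0.2313] rv [3.062 0.701 0.   ] F [-0.6  0.3  0.2] w 0.0851
[[ 0.901  0.435  0.   ]
 [ 0.435 -0.901 -0.   ]
 [ 0.     0.    -1.   ]]
```

View pics/w1.png

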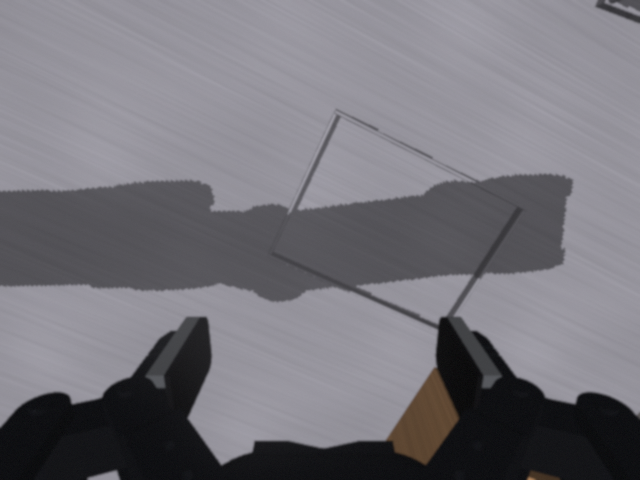

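drive_tool([
  {"tx":0.5,"ty":1.0,"tz":1.0,"rx":0.0,"ry":0.0,"rz":-0.45,"grip":-1.0},
  {"tx":0.5,"ty":1.0,"tz":1.0,"rx":0.0,"ry":0.0,"rz":-0.45,"grip":-1.0},
])

```text
clock: 1.15
tcp_pos: [0.3135, -0.5674, 0.2715]
orientation: [-3.1, -0.503, 0.0]
contact_force: [0.5, 0.5, -0.3]
grip_width: 0.0851
```

drive_tool([
  {"tx":0.5,"ty":1,"tz":1,"rx":0,"ry":0,"rz":-0.4,"grip":-1},
  {"tx":0.5,"ty":1,"tz":0.5,"rx":0,"ry":0,"rz":-0.4,"grip":-1},
  {"tx":0.5,"ty":1,"tz":0,"rx":0,"ry":0,"rz":-0.4,"grip":-1},
  {"tx":0.5,"ty":1,"tz":0,"rx":0,"ry":0,"rz":-0.4,"grip":-1},
  {"tx":0.5,"ty":1,"tz":0,"rx":0,"ry":0,"rz":-0.4,"grip":-1},
  {"tx":0.5,"ty":1,"tz":0,"rx":0,"ry":0,"rz":-0.4,"grip":-1},
  {"tx":0.5,"ty":1,"tz":0,"rx":0,"ry":0,"rz":-0.4,"grip":-1},
  {"tx":0.5,"ty":1,"tz":0,"rx":0,"ry":0,"rz":-0.4,"grip":-1},
  {"tx":0.5,"ty":1,"tz":0,"rx":0,"ry":0,"rz":-0.4,"grip":-1},
  {"tx":0.5,"ty":1,"tz":0,"rx":0,"ry":0,"rz":0,"grip":-1},
])

```text
clock: 2.4
tcp_pos: [0.4138, -0.3672, 0.3014]
orientation: [3.129, -0.281, 0.0]
contact_force: [-0.8, 0.4, -0.1]
grip_width: 0.0852
```

drive_tool([
  {"tx":0.5,"ty":1,"tz":0,"rx":0,"ry":0,"rz":0,"grip":-1},
  {"tx":0.5,"ty":1,"tz":0,"rx":0,"ry":0,"rz":0,"grip":-1},
  {"tx":0.5,"ty":1,"tz":0,"rx":0,"ry":0,"rz":0,"grip":-1},
  {"tx":0.5,"ty":1,"tz":0,"rx":0,"ry":0,"rz":0,"grip":-1},
  {"tx":0.5,"ty":1,"tz":0,"rx":0,"ry":0,"rz":0,"grip":-1},
  {"tx":0.5,"ty":1,"tz":0,"rx":0,"ry":0,"rz":0,"grip":-1},
  {"tx":0.5,"ty":1,"tz":0,"rx":0,"ry":0,"rz":0,"grip":-1},
  {"tx":0.5,"ty":1,"tz":0,"rx":0,"ry":0,"rz":0,"grip":-1},
  {"tx":0.5,"ty":1,"tz":0,"rx":0,"ry":0,"rz":0,"grip":-1},
  {"tx":0.5,"ty":1,"tz":0,"rx":0,"ry":0,"rz":0,"grip":-1},
])

```text
clock: 3.65
tcp_pos: [0.5138, -0.1672, 0.3014]
orientation: [3.129, -0.28, 0.0]
contact_force: [0.1, 0.2, 0.6]
grip_width: 0.0856
```

drive_tool([
  {"tx":0.5,"ty":1,"tz":0,"rx":0,"ry":0,"rz":0,"grip":-1},
  {"tx":0.5,"ty":1,"tz":0,"rx":0,"ry":0,"rz":0,"grip":-1},
  {"tx":0.5,"ty":1,"tz":-0.5,"rx":0,"ry":0,"rz":0,"grip":-1},
  {"tx":0.5,"ty":1,"tz":-1,"rx":0,"ry":0,"rz":0,"grip":-1},
  {"tx":0.5,"ty":1,"tz":-1,"rx":0,"ry":0,"rz":0,"grip":-1},
  {"tx":0.5,"ty":1,"tz":-1,"rx":0,"ry":0,"rz":0,"grip":-1},
  {"tx":0.5,"ty":1,"tz":-1,"rx":0,"ry":0,"rz":0,"grip":-1},
  {"tx":0.1,"ty":1,"tz":-1,"rx":0,"ry":0,"rz":0,"grip":-1},
  {"tx":0,"ty":0,"tz":0,"rx":0,"ry":0,"rz":0,"grip":-1},
])

```text
clock: 4.78
tcp_pos: [0.5845, -0.0061, 0.1899]
orientation: [-3.129, 0.275, 0.005]
contact_force: [0.1, -0.4, 0.4]
grip_width: 0.0856
```

```bash
python3 - <<'E'
from h import *
o=show(); f=eyes.grab_frame('wrist'); cv2.imwrite('pics/w2.png',f['frame']); np.savez('w2.npz',Tt=Ttool(o),**f)
print(np.round(Ttool(o)[:3,:3],3))
E
```

```text
t 4.775 p [ 0.5845 -0.0061  0.1899] rv [-3.129  0.275  0.005] F [ 0.1 -0.4  0.4] w 0.0856
[[ 0.985 -0.174 -0.003]
 [-0.174 -0.985  0.001]
 [-0.003 -0.    -1.   ]]
```

View pics/w2.png

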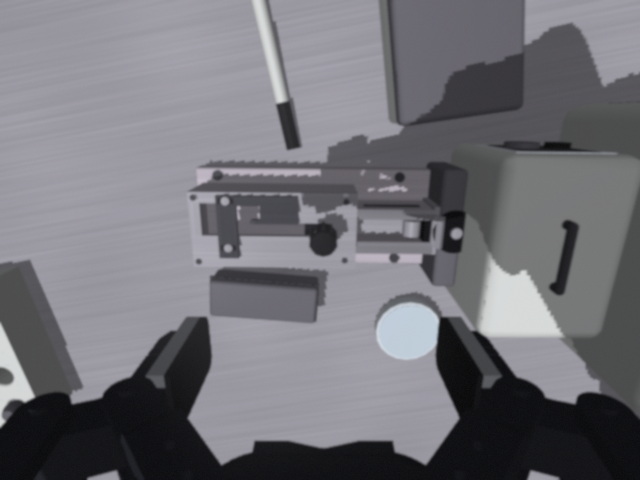

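```bash
python3 - <<'E'
from h import *
f=dict(np.load('w2.npz')); W=cloud(f,f['Tt']@f['T_tool_cam'])
X,Y,Z=W[...,0],W[...,1],W[...,2]
for u,v in [(322,228),(322,238),(322,245),(330,200),(210,255),(440,170),(530,220)]: print(u,v,np.round(W[v,u],4))
reg=(X>0.52)&(X<0.67)&(Y>-0.13)&(Y<0.12)
m=reg&(Z>0.083)&(Y>-0.03)&(Y<0.03);print(m.sum(),np.nanmean(W[m],0),(np.nanmin(W[m],0)+np.nanmax(W[m],0))/2)
# top plate edge angle: long edges of plate region
a=np.deg2rad(80);
d=np.array([np.cos(a),np.sin(a)]); n=np.array([np.sin(a),-np.cos(a)])
s=W[...,:2]@d; t=W[...,:2]@n
m=reg&(abs(Z-0.06)<0.004)
for lo in np.arange(-0.02,0.12,0.01):
    k=m&(s>lo+.09)&(s<lo+.10)
    if k.sum()>10: print(round(lo+.095,3),k.sum(),np.round(np.nanmin(t[k]),4),np.round(np.nanmax(t[k]),4))
m=reg&(abs(Z-0.02)<0.004)
print('rail')
for lo in np.arange(-0.02,0.22,0.015):
    k=m&(s>lo)&(s<lo+.01)
    if k.sum()>10: print(round(lo+.005,3),k.sum(),np.round(np.nanmin(t[k]),4),np.round(np.nanmax(t[k]),4))
# head face
m=(Z>0.1)&(Z<0.115)&(X>0.5)&(X<0.62)&(Y<-0.05)
for tt in np.arange(0.52,0.62,0.01):
    k=m&(abs(t-tt)<0.003); 
    if k.sum()>5: print('head',round(tt,3),np.nanmax(s[k]))
E
```

```text
322 228 [ 0.5952 -0.0075  0.0851]
322 238 [ 0.59   -0.0066  0.0899]
322 245 [ 0.5849 -0.0057  0.0887]
330 200 [ 0.6073 -0.0153  0.0593]
210 255 [0.5821 0.0789 0.0593]
440 170 [ 0.6122 -0.0973  0.0448]
530 220 [ 0.5845 -0.131   0.1063]
12628 [0.60041532 0.00261767 0.26058272] [ 5.93270724e-01 -3.95404393e-07  1.81030491e-01]
0.075 924 0.5493 0.606
0.085 893 0.5496 0.6061
0.095 591 0.5494 0.6062
0.105 722 0.5498 0.6063
0.115 894 0.5501 0.6064
0.125 870 0.5501 0.6066
0.135 888 0.5502 0.6066
0.145 695 0.5504 0.6067
0.155 818 0.5503 0.607
0.165 991 0.5504 0.607
0.175 599 0.5513 0.607
0.185 925 0.5513 0.6072
0.195 160 0.5515 0.607
rail
-0.015 17 0.6349 0.6367
-0.0 11 0.6218 0.6221
0.015 526 0.5333 0.6211
0.03 494 0.5383 0.6172
0.045 561 0.5384 0.6719
0.06 513 0.5383 0.6177
0.075 203 0.6049 0.6179
0.09 215 0.6057 0.618
0.105 261 0.5176 0.618
0.12 254 0.5197 0.6181
0.135 257 0.5209 0.6186
0.15 255 0.5223 0.6188
0.165 256 0.5236 0.6188
0.18 260 0.5247 0.6189
0.195 150 0.5239 0.6189
head 0.52 -0.007150771321115252
head 0.53 -0.005847418821733186
head 0.54 -0.005296145694150253
head 0.55 -0.006280976703135315
head 0.56 -0.005769419182453101
head 0.57 -0.005734033667151632
head 0.58 -0.006064363593810534
head 0.59 -0.006183657685339245
head 0.6 -0.006315102122093785
head 0.61 -0.006252850733804166
```

```bash
python3 - <<'E'
from h import *
f=dict(np.load('w2.npz')); W=cloud(f,f['Tt']@f['T_tool_cam'])
X,Y,Z=W[...,0],W[...,1],W[...,2]
m=(X>0.55)&(X<.62)&(abs(Z-0.0885)<0.004)&(Y>-0.03)&(Y<0.02)
P=W[m]; print(m.sum(),P.mean(0),cv2.minEnclosingCircle(P[:,:2].astype(np.float32)))
c=cv2.minEnclosingCircle(P[:,:2].astype(np.float32))[0]
a=np.deg2rad(79.35);d=np.array([np.cos(a),np.sin(a)]); n=np.array([np.sin(a),-np.cos(a)])
print('knob s,t',c@d,c@n)
s=W[...,:2]@d; t=W[...,:2]@n
m=(X>0.5)&(Y>-.13)&(Y<.12)&(abs(Z-0.06)<0.004)
for lo in [.06,.08,.1,.12,.14,.16,.18]:
    k=m&(abs(s-lo)<.005); print(lo,np.nanmin(t[k]),np.nanmax(t[k]))
m=m&(abs(t-.565)<.01); print('plate s',np.nanmin(s[m]),np.nanmax(s[m]))
m=(Z>0.1)&(Z<0.115)&(abs(t-.575)<.03)&(Y<-0.05); print('head s',np.nanmax(s[m]))
E
```

```text
586 [ 0.58661012 -0.00641844  0.08852584] ((0.5857335925102234, -0.0060452851466834545), 0.010017385706305504)
knob s,t 0.10230771899101637 0.576761230928616
0.06 0.5600564009928866 0.7241699251660669
0.08 0.5483748347828475 0.6050443199941739
0.1 0.5483724863597259 0.6050274185974616
0.12 0.5487704754706655 0.6050310434850646
0.14 0.5486476637485966 0.6051277234398903
0.16 0.5485400076995794 0.6050558466644101
0.18 0.5492188684009187 0.6049963079793218
plate s -0.00039162416983450017 0.198182099683547
head s 0.0007119257116863789
```

drive_tool([
  {"tx":0.07,"ty":0.06,"tz":-1,"rx":0,"ry":0,"rz":-0.08,"grip":-1},
  {"tx":0,"ty":0,"tz":-1,"rx":0,"ry":0,"rz":0,"grip":-0.4},
  {"tx":0,"ty":0,"tz":-1,"rx":0,"ry":0,"rz":0,"grip":-0.2},
  {"tx":0,"ty":0,"tz":-1,"rx":0,"ry":0,"rz":0,"grip":0},
  {"tx":0,"ty":0,"tz":-1,"rx":0,"ry":0,"rz":0,"grip":0},
  {"tx":0,"ty":0,"tz":-0.9,"rx":0,"ry":0,"rz":0,"grip":0.1},
  {"tx":0,"ty":0,"tz":0,"rx":0,"ry":0,"rz":0,"grip":0.2},
], grip_force=40)

```text
clock: 5.7
tcp_pos: [0.5863, -0.0076, 0.0726]
orientation: [3.127, -0.299, -0.003]
contact_force: [-0.8, -0.2, 0.5]
grip_width: 0.0341
```

```bash
python3 - <<'E'
from h import *
o=show(); f=eyes.grab_frame('wrist'); cv2.imwrite('pics/w3.png',f['frame']); np.savez('w3.npz',Tt=Ttool(o),**f)
print(np.round(Ttool(o)[:3,:3],3))
E
```

```text
t 5.7 p [ 0.5863 -0.0076  0.0726] rv [ 3.127e+00 -2.990e-01 -3.000e-03] F [-0.8 -0.2  0.5] w 0.0341
[[ 0.982 -0.189 -0.002]
 [-0.189 -0.982 -0.001]
 [-0.002  0.001 -1.   ]]
```

View pics/w3.png

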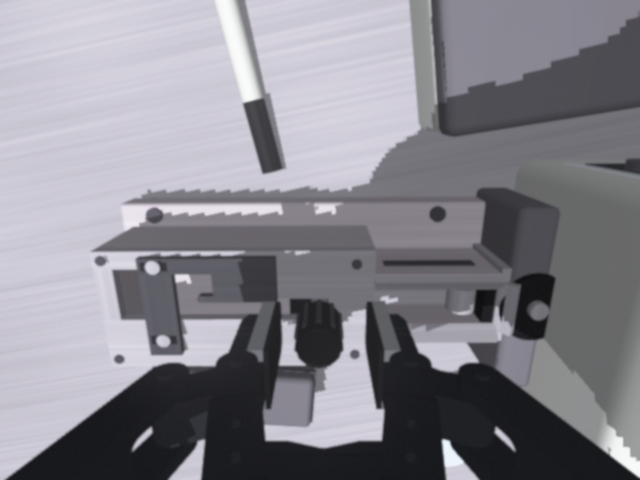

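drive_tool([
  {"tx":0,"ty":0.04,"tz":-0.1,"rx":0,"ry":0,"rz":0,"grip":0.4},
  {"tx":0,"ty":0,"tz":0,"rx":0,"ry":0,"rz":0,"grip":1},
  {"tx":0,"ty":0,"tz":0,"rx":0,"ry":0,"rz":0,"grip":1},
  {"tx":0,"ty":0,"tz":0,"rx":0,"ry":0,"rz":0,"grip":1},
], grip_force=40)

```text
clock: 6.25
tcp_pos: [0.5875, -0.0059, 0.072]
orientation: [-3.127, 0.298, -0.002]
contact_force: [-1.5, -1.6, 4.6]
grip_width: 0.0166
```

```bash
python3 - <<'E'
from h import *
o=show()
E
```

```text
t 6.25 p [ 0.5875 -0.0059  0.072 ] rv [-3.127e+00  2.980e-01 -2.000e-03] F [-1.5 -1.6  4.6] w 0.0166
```

drive_tool([
  {"tx":0.046,"ty":0.246,"tz":0,"rx":0,"ry":0,"rz":0,"grip":1},
  {"tx":0.046,"ty":0.246,"tz":0,"rx":0,"ry":0,"rz":0,"grip":1},
])

```text
clock: 6.5
tcp_pos: [0.5886, -0.0003, 0.0719]
orientation: [3.122, -0.302, -0.0]
contact_force: [-2.2, -9.9, 8.7]
grip_width: 0.0164
```

drive_tool([
  {"tx":0.092,"ty":0.491,"tz":0,"rx":0,"ry":0,"rz":0,"grip":1},
  {"tx":0.092,"ty":0.491,"tz":0,"rx":0,"ry":0,"rz":0,"grip":1},
  {"tx":0.092,"ty":0.491,"tz":0,"rx":0,"ry":0,"rz":0,"grip":1},
  {"tx":0,"ty":0,"tz":0,"rx":0,"ry":0,"rz":0,"grip":1},
])

```text
clock: 7.0
tcp_pos: [0.5943, 0.0302, 0.0719]
orientation: [3.123, -0.3, 0.0]
contact_force: [-3.2, -9.1, 8.0]
grip_width: 0.0162
```

drive_tool([
  {"tx":0.046,"ty":0.246,"tz":0.02,"rx":0,"ry":0,"rz":0,"grip":1},
  {"tx":0.046,"ty":0.246,"tz":0,"rx":0,"ry":0,"rz":0,"grip":1},
  {"tx":0,"ty":0,"tz":0,"rx":0,"ry":0,"rz":0,"grip":1},
])

```text
clock: 7.38
tcp_pos: [0.5959, 0.039, 0.072]
orientation: [3.122, -0.301, -0.001]
contact_force: [-1.7, -9.1, 6.8]
grip_width: 0.0162
```

drive_tool([
  {"tx":0.018,"ty":0.098,"tz":0,"rx":0,"ry":0,"rz":0,"grip":1},
])

```text
clock: 7.5
tcp_pos: [0.5961, 0.0402, 0.072]
orientation: [3.121, -0.302, -0.001]
contact_force: [-1.5, -11.3, 6.6]
grip_width: 0.0162
```

drive_tool([
  {"tx":0.018,"ty":0.098,"tz":0,"rx":0,"ry":0,"rz":0,"grip":1},
])

```text
clock: 7.62
tcp_pos: [0.5965, 0.042, 0.072]
orientation: [3.121, -0.302, -0.001]
contact_force: [-2.4, -10.8, 6.4]
grip_width: 0.0164
```

drive_tool([
  {"tx":0.014,"ty":0.074,"tz":0,"rx":0,"ry":0,"rz":0,"grip":1},
])

```text
clock: 7.75
tcp_pos: [0.5967, 0.0435, 0.072]
orientation: [3.121, -0.302, -0.001]
contact_force: [-1.7, -10.7, 7.7]
grip_width: 0.0163
```

drive_tool([
  {"tx":0.014,"ty":0.074,"tz":0,"rx":0,"ry":0,"rz":0,"grip":1},
])

```text
clock: 7.88
tcp_pos: [0.597, 0.0449, 0.0719]
orientation: [3.121, -0.302, -0.001]
contact_force: [-1.4, -10.4, 8.2]
grip_width: 0.0161
```

drive_tool([
  {"tx":0.014,"ty":0.074,"tz":0,"rx":0,"ry":0,"rz":0,"grip":1},
])

```text
clock: 8.0
tcp_pos: [0.5973, 0.0464, 0.072]
orientation: [3.121, -0.302, -0.001]
contact_force: [-2.1, -10.7, 6.7]
grip_width: 0.0163
```

```bash
python3 - <<'E'
from h import *
o=show(); f=eyes.grab_frame('wrist'); cv2.imwrite('pics/w4.png',f['frame'])
E
```

```text
t 8.0 p [0.5973 0.0464 0.072 ] rv [ 3.121e+00 -3.020e-01 -1.000e-03] F [ -2.1 -10.7   6.7] w 0.0163
```

View pics/w4.png

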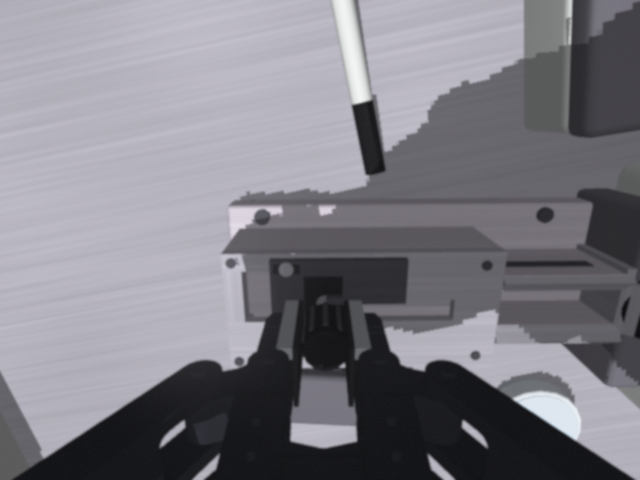

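drive_tool([
  {"tx":0.01,"ty":0.05,"tz":0,"rx":0,"ry":0,"rz":0,"grip":1},
])

```text
clock: 8.18
tcp_pos: [0.5975, 0.0474, 0.072]
orientation: [3.121, -0.302, -0.001]
contact_force: [-1.8, -10.9, 7.3]
grip_width: 0.0162
```

drive_tool([
  {"tx":0.01,"ty":0.05,"tz":0,"rx":0,"ry":0,"rz":0,"grip":1},
])

```text
clock: 8.3
tcp_pos: [0.5977, 0.0484, 0.072]
orientation: [3.121, -0.302, -0.001]
contact_force: [-2.3, -11.0, 7.6]
grip_width: 0.0163
```

drive_tool([
  {"tx":0.01,"ty":0.05,"tz":0,"rx":0,"ry":0,"rz":0,"grip":1},
])

```text
clock: 8.43
tcp_pos: [0.5979, 0.0494, 0.072]
orientation: [3.121, -0.302, -0.002]
contact_force: [-2.0, -11.1, 7.2]
grip_width: 0.016
```

drive_tool([
  {"tx":0.01,"ty":0.05,"tz":0,"rx":0,"ry":0,"rz":0,"grip":1},
])

```text
clock: 8.55
tcp_pos: [0.5981, 0.0504, 0.0719]
orientation: [3.121, -0.302, -0.002]
contact_force: [-2.1, -11.1, 7.7]
grip_width: 0.0165
```

drive_tool([
  {"tx":0.01,"ty":0.05,"tz":0,"rx":0,"ry":0,"rz":0,"grip":1},
])

```text
clock: 8.68
tcp_pos: [0.5982, 0.0511, 0.072]
orientation: [3.121, -0.302, -0.002]
contact_force: [-3.2, -12.7, 7.8]
grip_width: 0.016
```

drive_tool([
  {"tx":0.01,"ty":0.05,"tz":0,"rx":0,"ry":0,"rz":0,"grip":1},
])

```text
clock: 8.8
tcp_pos: [0.5982, 0.0512, 0.0719]
orientation: [3.119, -0.303, -0.002]
contact_force: [-3.5, -14.5, 9.3]
grip_width: 0.0162
```

drive_tool([
  {"tx":0.01,"ty":0.05,"tz":0,"rx":0,"ry":0,"rz":0,"grip":1},
])

```text
clock: 8.93
tcp_pos: [0.5982, 0.0513, 0.0719]
orientation: [3.118, -0.304, -0.003]
contact_force: [-3.7, -16.4, 10.0]
grip_width: 0.0163
```

drive_tool([
  {"tx":0.01,"ty":0.05,"tz":0,"rx":0,"ry":0,"rz":0,"grip":1},
])

```text
clock: 9.05
tcp_pos: [0.5983, 0.0515, 0.0719]
orientation: [3.117, -0.305, -0.004]
contact_force: [-4.2, -17.6, 11.2]
grip_width: 0.0162
```

drive_tool([
  {"tx":-0.018,"ty":-0.098,"tz":0.02,"rx":0,"ry":0,"rz":0,"grip":1},
  {"tx":0.1,"ty":-0.018,"tz":0,"rx":0,"ry":0,"rz":0,"grip":1},
])

```text
clock: 9.3
tcp_pos: [0.5993, 0.0509, 0.0719]
orientation: [3.119, -0.303, -0.006]
contact_force: [-5.8, -11.8, 8.7]
grip_width: 0.0163
```

drive_tool([
  {"tx":0.1,"ty":-0.018,"tz":0,"rx":0,"ry":0,"rz":0,"grip":1},
])

```text
clock: 9.43
tcp_pos: [0.6011, 0.0506, 0.0719]
orientation: [3.119, -0.303, -0.006]
contact_force: [-6.1, -12.9, 9.3]
grip_width: 0.0163
```

drive_tool([
  {"tx":0.1,"ty":-0.018,"tz":0,"rx":0,"ry":0,"rz":0,"grip":1},
])

```text
clock: 9.55
tcp_pos: [0.6031, 0.0502, 0.0719]
orientation: [3.119, -0.303, -0.006]
contact_force: [-6.5, -13.5, 8.5]
grip_width: 0.016
```

drive_tool([
  {"tx":0.1,"ty":-0.018,"tz":0,"rx":0,"ry":0,"rz":0,"grip":1},
  {"tx":0.1,"ty":-0.018,"tz":0,"rx":0,"ry":0,"rz":0,"grip":1},
])

```text
clock: 9.8
tcp_pos: [0.6071, 0.0495, 0.0719]
orientation: [3.119, -0.303, -0.006]
contact_force: [-6.3, -12.9, 8.5]
grip_width: 0.0163
```

drive_tool([
  {"tx":0.1,"ty":-0.018,"tz":0,"rx":0,"ry":0,"rz":0,"grip":1},
])

```text
clock: 9.93
tcp_pos: [0.6091, 0.0491, 0.0719]
orientation: [3.119, -0.303, -0.006]
contact_force: [-5.8, -12.9, 9.6]
grip_width: 0.0164
```

drive_tool([
  {"tx":0.1,"ty":-0.018,"tz":0,"rx":0,"ry":0,"rz":0,"grip":1},
])

```text
clock: 10.05
tcp_pos: [0.6111, 0.0487, 0.0719]
orientation: [3.119, -0.303, -0.006]
contact_force: [-5.5, -12.6, 8.3]
grip_width: 0.0163
```

drive_tool([
  {"tx":0.05,"ty":-0.01,"tz":0,"rx":0,"ry":0,"rz":0,"grip":1},
])

```text
clock: 10.18
tcp_pos: [0.6122, 0.0485, 0.0719]
orientation: [3.119, -0.303, -0.006]
contact_force: [-5.6, -12.4, 9.4]
grip_width: 0.0162
```

drive_tool([
  {"tx":-0.018,"ty":-0.098,"tz":0,"rx":0,"ry":0,"rz":0,"grip":1},
  {"tx":-0.018,"ty":-0.098,"tz":0,"rx":0,"ry":0,"rz":0,"grip":1},
])

```text
clock: 10.42
tcp_pos: [0.6122, 0.0462, 0.072]
orientation: [3.121, -0.302, -0.003]
contact_force: [-3.4, -8.5, 6.8]
grip_width: 0.0161
```

```bash
python3 - <<'E'
from h import *
o=show(); f=eyes.grab_frame('wrist'); cv2.imwrite('pics/w5.png',f['frame'])
E
```

```text
t 10.425 p [0.6122 0.0462 0.072 ] rv [ 3.121e+00 -3.020e-01 -3.000e-03] F [-3.4 -8.5  6.8] w 0.0161
```

View pics/w5.png

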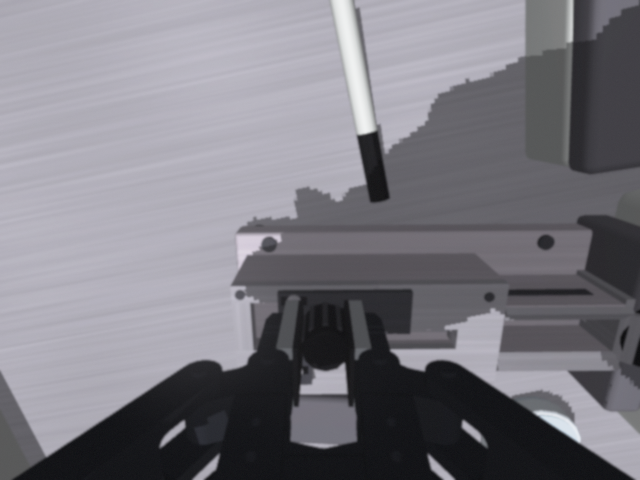

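drive_tool([
  {"tx":-0.018,"ty":-0.098,"tz":0,"rx":0,"ry":0,"rz":0,"grip":1},
])

```text
clock: 10.6
tcp_pos: [0.6118, 0.0444, 0.072]
orientation: [3.122, -0.302, -0.003]
contact_force: [-3.1, -9.2, 6.1]
grip_width: 0.0169
```

drive_tool([
  {"tx":-0.018,"ty":-0.098,"tz":0,"rx":0,"ry":0,"rz":0,"grip":1},
])

```text
clock: 10.72
tcp_pos: [0.6115, 0.0424, 0.072]
orientation: [3.122, -0.302, -0.003]
contact_force: [-2.7, -9.3, 6.2]
grip_width: 0.016
```

drive_tool([
  {"tx":-0.018,"ty":-0.098,"tz":0,"rx":0,"ry":0,"rz":0,"grip":1},
])

```text
clock: 10.85
tcp_pos: [0.6111, 0.0404, 0.072]
orientation: [3.122, -0.302, -0.003]
contact_force: [-3.9, -9.8, 5.9]
grip_width: 0.0162
```

drive_tool([
  {"tx":-0.018,"ty":-0.098,"tz":0,"rx":0,"ry":0,"rz":0,"grip":1},
])

```text
clock: 10.98
tcp_pos: [0.6109, 0.0393, 0.0721]
orientation: [3.123, -0.301, -0.003]
contact_force: [-3.3, -5.7, 5.0]
grip_width: 0.0163
```

drive_tool([
  {"tx":-0.018,"ty":-0.098,"tz":0,"rx":0,"ry":0,"rz":0,"grip":1},
])

```text
clock: 11.1
tcp_pos: [0.6108, 0.0391, 0.0721]
orientation: [3.125, -0.3, -0.002]
contact_force: [-1.7, -2.8, 2.2]
grip_width: 0.0162
```

drive_tool([
  {"tx":-0.009,"ty":-0.049,"tz":0,"rx":0,"ry":0,"rz":0,"grip":1},
])

```text
clock: 11.22
tcp_pos: [0.6108, 0.0392, 0.0721]
orientation: [3.126, -0.298, -0.001]
contact_force: [-1.8, -4.8, 3.7]
grip_width: 0.0162
```

drive_tool([
  {"tx":-0.009,"ty":-0.049,"tz":0,"rx":0,"ry":0,"rz":0,"grip":1},
])

```text
clock: 11.35
tcp_pos: [0.6109, 0.0391, 0.0721]
orientation: [3.127, -0.298, -0.0]
contact_force: [-1.6, -3.0, 3.5]
grip_width: 0.0166
```

drive_tool([
  {"tx":0,"ty":0,"tz":0,"rx":0,"ry":0,"rz":0,"grip":0.45},
  {"tx":0,"ty":0,"tz":0,"rx":0,"ry":0,"rz":0,"grip":0.45},
])

```text
clock: 11.6
tcp_pos: [0.6112, 0.0406, 0.072]
orientation: [-3.126, 0.296, -0.001]
contact_force: [0.2, -0.2, -0.3]
grip_width: 0.0237
```

```bash
python3 - <<'E'
from h import *
o=show(); f=eyes.grab_frame('wrist'); cv2.imwrite('pics/w6.png',f['frame'])
E
```

```text
t 11.6 p [0.6112 0.0406 0.072 ] rv [-3.126e+00  2.960e-01 -1.000e-03] F [ 0.2 -0.2 -0.3] w 0.0237
```

View pics/w6.png

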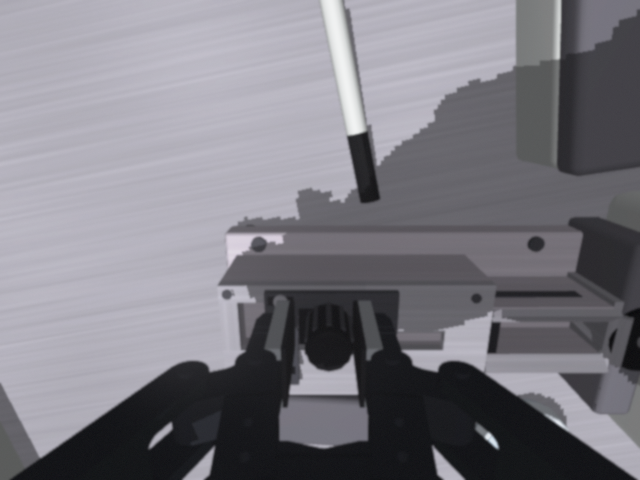

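drive_tool([
  {"tx":0,"ty":0,"tz":0.3,"rx":0,"ry":0,"rz":0,"grip":0.35},
  {"tx":0,"ty":0,"tz":0.7,"rx":0,"ry":0,"rz":0,"grip":0.2},
  {"tx":0,"ty":0,"tz":1,"rx":0,"ry":0,"rz":0,"grip":0},
  {"tx":-0.1,"ty":0.5,"tz":1,"rx":0,"ry":0,"rz":1,"grip":0},
  {"tx":-0.2,"ty":1,"tz":1,"rx":0,"ry":0,"rz":1,"grip":0},
  {"tx":-0.2,"ty":1,"tz":1,"rx":0,"ry":0,"rz":1,"grip":0},
  {"tx":-0.2,"ty":1,"tz":1,"rx":0,"ry":0,"rz":1,"grip":0},
  {"tx":-0.2,"ty":1,"tz":0,"rx":0,"ry":0,"rz":1,"grip":0},
  {"tx":-0.2,"ty":1,"tz":0,"rx":0,"ry":0,"rz":1,"grip":0},
  {"tx":-0.2,"ty":1,"tz":0,"rx":0,"ry":0,"rz":1,"grip":0},
])

```text
clock: 12.9
tcp_pos: [0.5852, 0.1699, 0.1939]
orientation: [2.898, 1.212, 0.003]
contact_force: [0.6, 0.2, -0.2]
grip_width: 0.0427
```

drive_tool([
  {"tx":-0.2,"ty":1,"tz":0,"rx":0,"ry":0,"rz":1,"grip":0},
  {"tx":-0.2,"ty":1,"tz":0,"rx":0,"ry":0,"rz":1,"grip":0},
  {"tx":-0.2,"ty":1,"tz":0,"rx":0,"ry":0,"rz":1,"grip":0},
  {"tx":-0.2,"ty":1,"tz":0,"rx":0,"ry":0,"rz":1,"grip":0},
  {"tx":-0.2,"ty":1,"tz":0,"rx":0,"ry":0,"rz":0.25,"grip":0},
  {"tx":-0.2,"ty":1,"tz":0,"rx":0,"ry":0,"rz":0,"grip":0},
  {"tx":0,"ty":0.2,"tz":0,"rx":0,"ry":0,"rz":0,"grip":0},
  {"tx":0,"ty":0,"tz":0,"rx":0,"ry":0,"rz":0,"grip":0},
])

```text
clock: 13.9
tcp_pos: [0.5611, 0.2932, 0.1921]
orientation: [2.422, 2.0, -0.0]
contact_force: [0.8, 0.1, 0.2]
grip_width: 0.0429
```

```bash
python3 - <<'E'
from h import *
o=show(); f=eyes.grab_frame('wrist'); cv2.imwrite('pics/w7.png',f['frame']); np.savez('w7.npz',Tt=Ttool(o),**f)
print(np.round(Ttool(o)[:3,:3],3))
g=eyes.grab_frame('top'); cv2.imwrite('pics/t7.png',g['frame'][160:320,160:480].repeat(2,0).repeat(2,1))
E
```

```text
t 13.9 p [0.5611 0.2932 0.1921] rv [ 2.422  2.    -0.   ] F [0.8 0.1 0.2] w 0.0429
[[ 0.189  0.982  0.   ]
 [ 0.982 -0.189 -0.001]
 [-0.001  0.    -1.   ]]
```

View pics/w7.png

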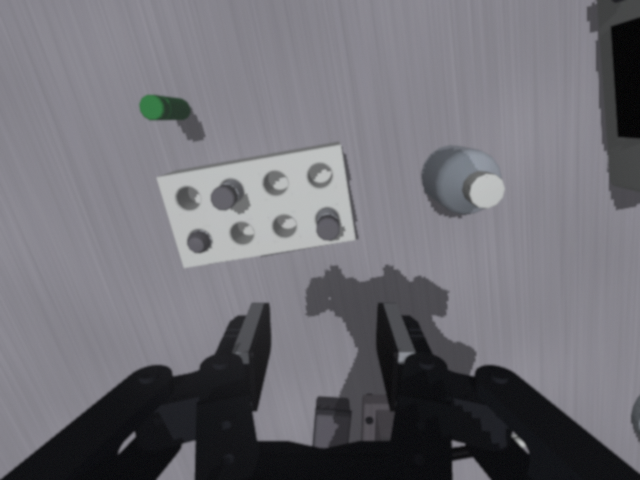

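View pics/t7.png

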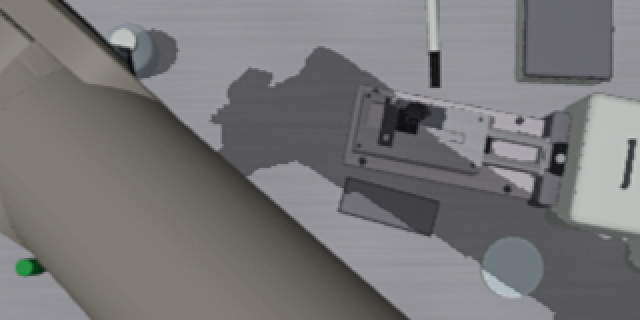

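```bash
python3 - <<'E'
from h import *
f=dict(np.load('w7.npz')); W=cloud(f,f['Tt']@f['T_tool_cam'])
X,Y,Z=W[...,0],W[...,1],W[...,2]
for c in [(.565,.296),(.4983,.331)]:
    m=(np.hypot(X-c[0],Y-c[1])<0.016)&(abs(Z-0.069)<0.004)
    P=W[m]; print(m.sum(),P.mean(0),cv2.minEnclosingCircle(P[:,:2].astype(np.float32)))
E
```

```text
433 [0.56620789 0.29657387 0.06784157] ((0.5660193562507629, 0.2960968315601349), 0.008641588501632214)
465 [0.49928348 0.33166667 0.06787318] ((0.49868443608283997, 0.3314836323261261), 0.00859818048775196)
```

drive_tool([
  {"tx":0.25,"ty":0.15,"tz":-1,"rx":0,"ry":0,"rz":0,"grip":0},
  {"tx":0,"ty":0,"tz":-1,"rx":0,"ry":0,"rz":0,"grip":0},
  {"tx":0,"ty":0,"tz":-1,"rx":0,"ry":0,"rz":0,"grip":0},
  {"tx":0,"ty":0,"tz":-1,"rx":0,"ry":0,"rz":0,"grip":0},
  {"tx":0,"ty":0,"tz":-1,"rx":0,"ry":0,"rz":0,"grip":0},
  {"tx":0,"ty":0,"tz":-1,"rx":0,"ry":0,"rz":0,"grip":0},
  {"tx":0,"ty":0,"tz":-1,"rx":0,"ry":0,"rz":0,"grip":0.1},
  {"tx":0,"ty":0,"tz":-0.2,"rx":0,"ry":0,"rz":0,"grip":0.3},
  {"tx":0,"ty":0,"tz":0,"rx":0,"ry":0,"rz":0,"grip":0.4},
], grip_force=25)

```text
clock: 15.12
tcp_pos: [0.566, 0.2964, 0.048]
orientation: [-2.422, -2.001, -0.0]
contact_force: [0.5, -0.6, 1.1]
grip_width: 0.0257
```

```bash
python3 - <<'E'
from h import *
o=show(); f=eyes.grab_frame('wrist'); cv2.imwrite('pics/w8.png',f['frame'])
E
```

```text
t 15.125 p [0.566  0.2964 0.048 ] rv [-2.422 -2.001 -0.   ] F [ 0.5 -0.6  1.1] w 0.0257
```

View pics/w8.png

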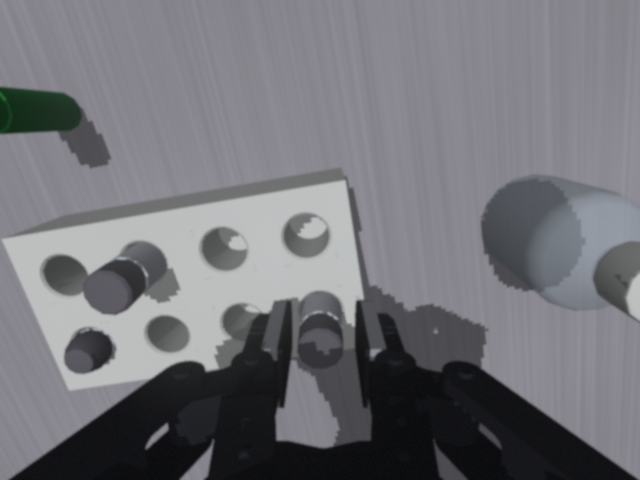

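drive_tool([
  {"tx":-0.03,"ty":0,"tz":0,"rx":0,"ry":0,"rz":0,"grip":0.5},
  {"tx":0,"ty":0,"tz":0,"rx":0,"ry":0,"rz":0,"grip":0.6},
  {"tx":0,"ty":0,"tz":0,"rx":0,"ry":0,"rz":0,"grip":1},
  {"tx":0,"ty":0,"tz":0,"rx":0,"ry":0,"rz":0,"grip":1},
], grip_force=25)

```text
clock: 15.68
tcp_pos: [0.5655, 0.2968, 0.0488]
orientation: [-2.422, -2.001, -0.001]
contact_force: [-1.0, 0.3, 5.8]
grip_width: 0.0157
```

drive_tool([
  {"tx":0,"ty":0,"tz":0.3,"rx":0,"ry":0,"rz":0,"grip":1},
  {"tx":0,"ty":0,"tz":0.7,"rx":0,"ry":0,"rz":0,"grip":1},
  {"tx":0,"ty":0,"tz":1,"rx":0,"ry":0,"rz":0,"grip":1},
  {"tx":0,"ty":-0.3,"tz":1,"rx":0,"ry":0,"rz":0,"grip":1},
  {"tx":0,"ty":-0.7,"tz":1,"rx":0,"ry":0,"rz":0,"grip":1},
  {"tx":0.03,"ty":-1,"tz":1,"rx":0,"ry":0,"rz":0,"grip":1},
  {"tx":0.03,"ty":-1,"tz":0,"rx":0,"ry":0,"rz":0,"grip":1},
  {"tx":0.03,"ty":-1,"tz":0,"rx":0,"ry":0,"rz":0,"grip":1},
  {"tx":0.03,"ty":-1,"tz":0,"rx":0,"ry":0,"rz":0,"grip":1},
  {"tx":0.03,"ty":-1,"tz":0,"rx":0,"ry":0,"rz":0,"grip":1},
])

```text
clock: 16.92
tcp_pos: [0.5681, 0.1746, 0.1474]
orientation: [-2.422, -2.001, 0.002]
contact_force: [-0.5, -0.1, -0.1]
grip_width: 0.0163
```

drive_tool([
  {"tx":0.03,"ty":-1,"tz":0,"rx":0,"ry":0,"rz":0,"grip":1},
  {"tx":0.03,"ty":-1,"tz":0,"rx":0,"ry":0,"rz":0,"grip":1},
  {"tx":0.03,"ty":-1,"tz":0,"rx":0,"ry":0,"rz":0,"grip":1},
  {"tx":0.03,"ty":-1,"tz":0,"rx":0,"ry":0,"rz":0,"grip":1},
  {"tx":0.03,"ty":-1,"tz":0,"rx":0,"ry":0,"rz":0,"grip":1},
  {"tx":0.03,"ty":-1,"tz":0,"rx":0,"ry":0,"rz":0,"grip":1},
  {"tx":0.03,"ty":-1,"tz":0,"rx":0,"ry":0,"rz":0,"grip":1},
  {"tx":0.03,"ty":-1,"tz":0,"rx":0,"ry":0,"rz":0,"grip":1},
  {"tx":0,"ty":-1,"tz":0,"rx":0,"ry":0,"rz":0,"grip":1},
  {"tx":0,"ty":-1,"tz":0,"rx":0,"ry":0,"rz":0,"grip":1},
])

```text
clock: 18.18
tcp_pos: [0.5732, -0.0251, 0.1481]
orientation: [-2.422, -2.001, 0.0]
contact_force: [-0.2, -0.6, -0.2]
grip_width: 0.0158
```

drive_tool([
  {"tx":0,"ty":-1,"tz":0,"rx":0,"ry":0,"rz":0,"grip":1},
  {"tx":0,"ty":-1,"tz":0,"rx":0,"ry":0,"rz":0,"grip":1},
  {"tx":0,"ty":0,"tz":0,"rx":0,"ry":0,"rz":0,"grip":1},
])

```text
clock: 18.55
tcp_pos: [0.5731, -0.0662, 0.1479]
orientation: [2.425, 1.997, -0.001]
contact_force: [0.4, 0.2, 0.0]
grip_width: 0.016
```

```bash
python3 - <<'E'
from h import *
o=show(); f=eyes.grab_frame('wrist'); cv2.imwrite('pics/w9.png',f['frame']); np.savez('w9.npz',Tt=Ttool(o),**f)
print(np.round(Ttool(o)[:3,:3],3))
E
```

```text
t 18.55 p [ 0.5731 -0.0662  0.1479] rv [ 2.425e+00  1.997e+00 -1.000e-03] F [0.4 0.2 0. ] w 0.016
[[ 0.192  0.981 -0.   ]
 [ 0.981 -0.192 -0.001]
 [-0.001 -0.    -1.   ]]
```

View pics/w9.png

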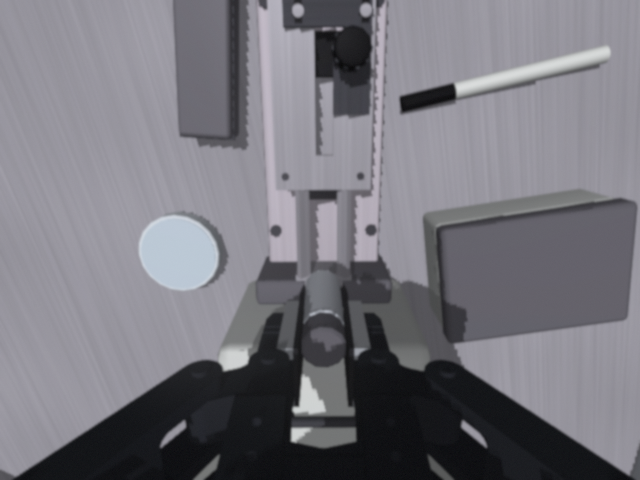

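```bash
python3 - <<'E'
from h import *
f=dict(np.load('w9.npz')); W=cloud(f,f['Tt']@f['T_tool_cam'])
a=np.deg2rad(79.35);d=np.array([np.cos(a),np.sin(a)]); n=np.array([np.sin(a),-np.cos(a)])
s=W[...,:2]@d; t=W[...,:2]@n; Z=W[...,2]
m=(abs(Z-.06)<.004)
for lo in [.085,.09,.1,.11,.12,.13,.14]:
    k=m&(abs(s-lo)<.004)&(t>.5)&(t<.65)
    if k.sum(): print(lo,k.sum(),np.nanmin(t[k]),np.nanmax(t[k]),(np.nanmin(t[k])+np.nanmax(t[k]))/2)
for v in [205,225,245,262]:
    print(v,[(u,round(float(t[v,u]),4),round(float(Z[v,u]),3)) for u in range(290,362,4)], round(float(np.nanmedian(s[v,290:360])),4))
# vial in camera: pts
k=(Z>.10)&(Z<.172)&(abs(t-.5765)<.012)&(s<.06)
v,u=np.nonzero(k); sel=(u>298)&(u<352)&(v>265)&(v<365)
P=np.c_[s[v,u],t[v,u],Z[v,u]][sel]
for z in np.arange(.105,.17,.01):
    q=P[abs(P[:,2]-z)<.004]
    if len(q)>5: print(round(z,3),len(q),'t',q[:,1].min(),q[:,1].max(),'s',q[:,0].max())
knob=(abs(Z-.0885)<.004)&(s>.12)&(s<.18)&(t>.56)&(t<.62); c=cv2.minEnclosingCircle(np.c_[s[knob],t[knob]].astype(np.float32)); print(c)
o=f['Tt'][:2,3]; print('tcp s,t',o@d,o@n)
E
```

```text
0.085 1286 0.5486944995326423 0.6044615769272378 0.57657803822994
0.09 1324 0.5486337912216449 0.6047864291883964 0.5767101102050207
0.1 1221 0.5486928629558839 0.6047161206876174 0.5767044918217507
0.11 1166 0.5487221353024206 0.6046998356311187 0.5767109854667697
0.12 1224 0.5487307137575186 0.6045778944640762 0.5766543041107974
0.13 1292 0.5487103092735086 0.6047289546388467 0.5767196319561776
0.14 1269 0.5484790492594119 0.6045564460524675 0.5765177476559398
205 [(290, 0.5533, 0.018), (294, 0.5562, 0.019), (298, 0.5618, 0.061), (302, 0.5641, 0.06), (306, 0.5665, 0.06), (310, 0.5678, 0.03), (314, 0.5705, 0.029), (318, 0.5732, 0.03), (322, 0.5759, 0.029), (326, 0.5786, 0.029), (330, 0.5813, 0.028), (334, 0.584, 0.029), (338, 0.5857, 0.057), (342, 0.588, 0.059), (346, 0.5904, 0.059), (350, 0.5927, 0.06), (354, 0.5984, 0.019), (358, 0.6012, 0.019)] 0.0629
225 [(290, 0.553, 0.02), (294, 0.5557, 0.019), (298, 0.5613, 0.059), (302, 0.5638, 0.06), (306, 0.5661, 0.058), (310, 0.5676, 0.03), (314, 0.5703, 0.029), (318, 0.573, 0.029), (322, 0.5758, 0.028), (326, 0.5785, 0.028), (330, 0.5813
[... 890 characters left out ...]
0.061), (350, 0.5959, 0.022), (354, 0.5989, 0.021), (358, 0.6018, 0.021)] 0.0228
0.105 72 t 0.5652246241345441 0.5875170762436769 s -0.004221061797778981
0.115 197 t 0.5682160428562392 0.5845510197720821 s 0.049047341566103186
0.125 243 t 0.5683290641490989 0.5846400604071563 s 0.04923433991801809
0.135 282 t 0.5684542251691723 0.5847241588171224 s 0.04912413220511483
0.145 332 t 0.5685257505647552 0.584757049415513 s 0.04918850455421409
0.155 554 t 0.5671485834200201 0.5873356986917656 s 0.052269319914869494
0.165 1880 t 0.5677377193206992 0.5867319487693787 s 0.052297706409543385
((0.1504521369934082, 0.5910546183586121), 0.009723300114274025)
tcp s,t 0.04087338179191195 0.5754354843529425
```

drive_tool([
  {"tx":-0.07,"ty":-0.42,"tz":-0.5,"rx":0,"ry":0,"rz":0,"grip":1},
  {"tx":0,"ty":0,"tz":-1,"rx":0,"ry":0,"rz":0,"grip":1},
  {"tx":0,"ty":0,"tz":-0.7,"rx":0,"ry":0,"rz":0,"grip":1},
  {"tx":0,"ty":0,"tz":0,"rx":0,"ry":0,"rz":0,"grip":1},
])

```text
clock: 19.1
tcp_pos: [0.5705, -0.0715, 0.1021]
orientation: [-2.419, -2.0, 0.003]
contact_force: [-0.5, 0.5, -0.1]
grip_width: 0.0161
```

```bash
cat > vp.py <<'E'
from h import *
import sys
o=show(); f=eyes.grab_frame('wrist'); cv2.imwrite('pics/%s.png'%sys.argv[1],f['frame'])
T=Ttool(o); W=cloud(f,T@f['T_tool_cam'])
a=np.deg2rad(79.35);d=np.array([np.cos(a),np.sin(a)]); n=np.array([np.sin(a),-np.cos(a)])
s=W[...,:2]@d; t=W[...,:2]@n; Z=W[...,2]
ts,tt=T[:2,3]@d,T[:2,3]@n; z0=T[2,3]; print('tcp s,t',ts,tt)
v,u=np.mgrid[:480,:640]
for z in np.arange(z0-.04,z0-.004,.006):
    k=(abs(Z-z)<.003)&(u>295)&(u<355)&(v>255)&(v<370)&(s-ts>.003)&(s-ts<.012)&(abs(t-tt)<.011)
    if k.sum()>5: print(round(z,3),k.sum(),'t mid',round((t[k].min()+t[k].max())/2,4),'w',round(t[k].max()-t[k].min(),4),'axis s',round(s[k].max()-.0085,4))
E
python3 vp.py w10
```

```text
t 19.1 p [ 0.5705 -0.0715  0.1021] rv [-2.419 -2.     0.003] F [-0.5  0.5 -0.1] w 0.0161
tcp s,t 0.035120733956769325 0.5739157448354417
0.062 61 t mid 0.57 w 0.0136 axis s 0.0386
0.068 129 t mid 0.5745 w 0.015 axis s 0.0348
0.074 155 t mid 0.5746 w 0.0148 axis s 0.035
0.08 171 t mid 0.5746 w 0.0151 axis s 0.0349
0.086 184 t mid 0.5746 w 0.0147 axis s 0.0351
0.092 203 t mid 0.5749 w 0.0147 axis s 0.0349
```

View pics/w10.png

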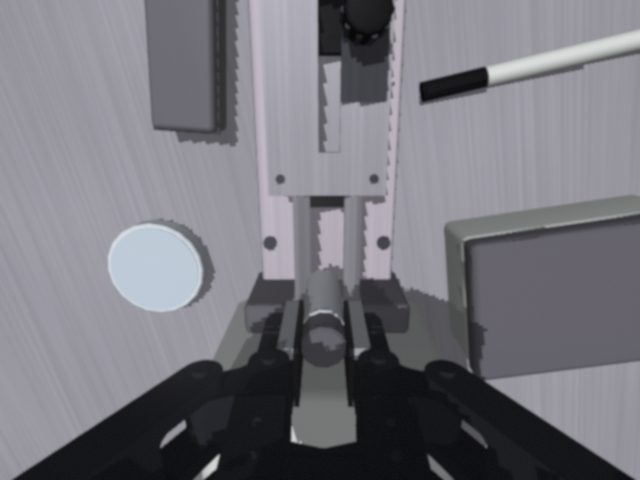

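drive_tool([
  {"tx":0,"ty":0,"tz":0,"rx":0,"ry":0,"rz":0,"grip":1},
  {"tx":0,"ty":0,"tz":0,"rx":0,"ry":0,"rz":0,"grip":1},
])

```text
clock: 19.4
tcp_pos: [0.5723, -0.0721, 0.1047]
orientation: [2.421, 2.001, 0.001]
contact_force: [-0.1, 0.3, 0.2]
grip_width: 0.0161
```

```bash
python3 vp.py w11; python3 -c "
from h import *
print(np.round(Ttool(status.get_obs())[:3,:3],4))"
```

```text
t 19.4 p [ 0.5723 -0.0721  0.1047] rv [2.421e+00 2.001e+00 1.000e-03] F [-0.1  0.3  0.2] w 0.0161
tcp s,t 0.03493466891503516 0.5757547125523924
0.071 124 t mid 0.5765 w 0.015 axis s 0.0347
0.077 159 t mid 0.5764 w 0.0151 axis s 0.0347
0.083 165 t mid 0.5767 w 0.0146 axis s 0.0347
0.089 189 t mid 0.5766 w 0.0148 axis s 0.0346
0.095 201 t mid 0.5766 w 0.0151 axis s 0.0346
[[ 1.886e-01  9.820e-01  1.000e-03]
 [ 9.820e-01 -1.886e-01 -2.000e-04]
 [ 0.000e+00  1.000e-03 -1.000e+00]]
```

drive_tool([
  {"tx":-0.015,"ty":-0.08,"tz":-0.25,"rx":0,"ry":0,"rz":0,"grip":1},
  {"tx":0,"ty":0,"tz":-0.25,"rx":0,"ry":0,"rz":0,"grip":1},
  {"tx":0,"ty":0,"tz":-0.25,"rx":0,"ry":0,"rz":0,"grip":1},
  {"tx":0,"ty":0,"tz":0,"rx":0,"ry":0,"rz":0,"grip":1},
])

```text
clock: 19.95
tcp_pos: [0.5714, -0.0738, 0.0886]
orientation: [-2.422, -2.001, 0.0]
contact_force: [0.2, 0.1, -1.1]
grip_width: 0.0157
```

```bash
python3 vp.py w12
```

```text
t 19.95 p [ 0.5714 -0.0738  0.0886] rv [-2.422 -2.001  0.   ] F [ 0.2  0.1 -1.1] w 0.0157
tcp s,t 0.03312238838190556 0.5752270000990256
0.049 6 t mid 0.578 w 0.0084 axis s 0.0324
0.055 244 t mid 0.5755 w 0.0214 axis s 0.0366
0.061 227 t mid 0.5753 w 0.0219 axis s 0.0366
0.067 172 t mid 0.576 w 0.0151 axis s 0.033
0.073 190 t mid 0.5761 w 0.015 axis s 0.033
0.079 205 t mid 0.5763 w 0.0147 axis s 0.0328
```

View pics/w12.png

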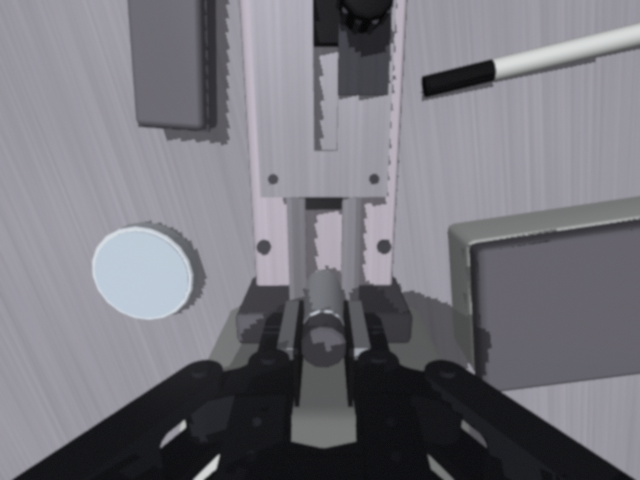

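drive_tool([
  {"tx":0.02,"ty":0,"tz":-0.3,"rx":0,"ry":0,"rz":0,"grip":1},
  {"tx":0,"ty":0,"tz":-0.3,"rx":0,"ry":0,"rz":0,"grip":1},
  {"tx":0,"ty":0,"tz":-0.3,"rx":0,"ry":0,"rz":0,"grip":1},
  {"tx":0,"ty":0,"tz":0,"rx":0,"ry":0,"rz":0,"grip":1},
])

```text
clock: 20.5
tcp_pos: [0.5716, -0.0737, 0.0705]
orientation: [-2.421, -2.001, 0.001]
contact_force: [0.0, -0.1, -0.0]
grip_width: 0.0154
```

drive_tool([
  {"tx":0,"ty":0,"tz":-0.1,"rx":0,"ry":0,"rz":0,"grip":1},
  {"tx":0,"ty":0,"tz":0,"rx":0,"ry":0,"rz":0,"grip":1},
])

```text
clock: 20.75
tcp_pos: [0.5718, -0.0737, 0.0691]
orientation: [-2.422, -2.001, 0.0]
contact_force: [0.7, 0.4, -0.4]
grip_width: 0.0159
```

drive_tool([
  {"tx":0,"ty":0,"tz":-0.08,"rx":0,"ry":0,"rz":0,"grip":1},
  {"tx":0,"ty":0,"tz":0,"rx":0,"ry":0,"rz":0,"grip":1},
])

```text
clock: 21.0
tcp_pos: [0.5718, -0.0737, 0.0675]
orientation: [-2.422, -2.001, 0.0]
contact_force: [-0.4, 0.7, -0.4]
grip_width: 0.016
```

drive_tool([
  {"tx":0,"ty":0,"tz":-0.05,"rx":0,"ry":0,"rz":0,"grip":1},
  {"tx":0,"ty":0,"tz":0,"rx":0,"ry":0,"rz":0,"grip":1},
])

```text
clock: 21.25
tcp_pos: [0.5721, -0.0737, 0.0668]
orientation: [2.422, 2.001, 0.0]
contact_force: [-1.2, -0.4, 3.0]
grip_width: 0.0161
```

drive_tool([
  {"tx":0,"ty":0,"tz":0.02,"rx":0,"ry":0,"rz":0,"grip":0.55},
  {"tx":0,"ty":0,"tz":0,"rx":0,"ry":0,"rz":0,"grip":0.35},
  {"tx":0,"ty":0,"tz":0,"rx":0,"ry":0,"rz":0,"grip":0.3},
  {"tx":0,"ty":0,"tz":0.3,"rx":0,"ry":0,"rz":0,"grip":0.2},
  {"tx":0,"ty":0,"tz":0.7,"rx":0,"ry":0,"rz":0,"grip":0.1},
  {"tx":0,"ty":0,"tz":1,"rx":0,"ry":0,"rz":0,"grip":0},
  {"tx":0,"ty":0.2,"tz":1,"rx":0,"ry":0,"rz":0,"grip":0},
  {"tx":0,"ty":0.6,"tz":1,"rx":0,"ry":0,"rz":0,"grip":0},
  {"tx":0,"ty":1,"tz":0.5,"rx":0,"ry":0,"rz":0,"grip":0},
])

```text
clock: 22.38
tcp_pos: [0.5726, -0.0368, 0.1589]
orientation: [2.421, 1.999, 0.003]
contact_force: [0.1, -0.3, -0.1]
grip_width: 0.0425
```

```bash
python3 - <<'E'
from h import *
o=show(); f=eyes.grab_frame('wrist'); cv2.imwrite('pics/w13.png',f['frame'])
E
```

```text
t 22.375 p [ 0.5726 -0.0368  0.1589] rv [2.421 1.999 0.003] F [ 0.1 -0.3 -0.1] w 0.0425
```

View pics/w13.png

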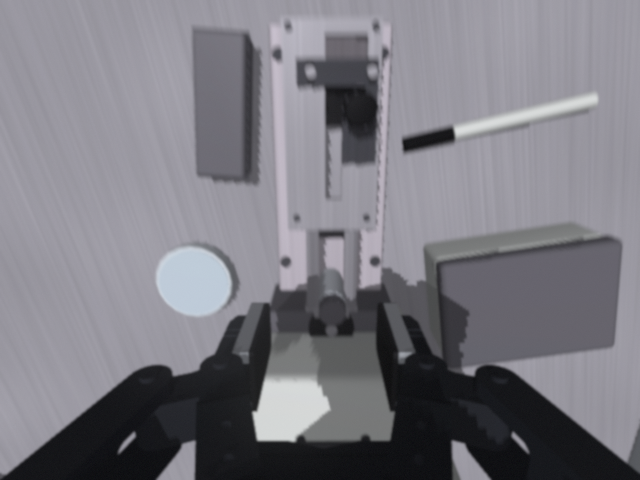

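drive_tool([
  {"tx":-0.2,"ty":1,"tz":0,"rx":0,"ry":0,"rz":0,"grip":0},
  {"tx":-0.2,"ty":1,"tz":0,"rx":0,"ry":0,"rz":0,"grip":0},
  {"tx":-0.2,"ty":1,"tz":0,"rx":0,"ry":0,"rz":0,"grip":0},
  {"tx":-0.2,"ty":1,"tz":0,"rx":0,"ry":0,"rz":0,"grip":0},
  {"tx":-0.2,"ty":1,"tz":0,"rx":0,"ry":0,"rz":0,"grip":0},
  {"tx":-0.2,"ty":1,"tz":0,"rx":0,"ry":0,"rz":0,"grip":0},
  {"tx":-0.2,"ty":1,"tz":0,"rx":0,"ry":0,"rz":0,"grip":0},
  {"tx":-0.2,"ty":1,"tz":0,"rx":0,"ry":0,"rz":0,"grip":0},
  {"tx":-0.2,"ty":1,"tz":0,"rx":0,"ry":0,"rz":0,"grip":0},
  {"tx":-0.2,"ty":1,"tz":0,"rx":0,"ry":0,"rz":0,"grip":0},
])

```text
clock: 23.68
tcp_pos: [0.5306, 0.1639, 0.1561]
orientation: [-2.42, -2.002, 0.002]
contact_force: [-0.0, 0.0, -0.3]
grip_width: 0.0427
```

drive_tool([
  {"tx":-0.2,"ty":1,"tz":0,"rx":0,"ry":0,"rz":0,"grip":0},
  {"tx":-0.2,"ty":1,"tz":0,"rx":0,"ry":0,"rz":0,"grip":0},
  {"tx":-0.2,"ty":1,"tz":0,"rx":0,"ry":0,"rz":0,"grip":0},
  {"tx":-0.2,"ty":1,"tz":0,"rx":0,"ry":0,"rz":0,"grip":0},
  {"tx":-0.2,"ty":1,"tz":0,"rx":0,"ry":0,"rz":0,"grip":0},
  {"tx":-0.2,"ty":1,"tz":0,"rx":0,"ry":0,"rz":0,"grip":0},
  {"tx":-0.2,"ty":1,"tz":0,"rx":0,"ry":0,"rz":0,"grip":0},
  {"tx":-0.2,"ty":1,"tz":-0.5,"rx":0,"ry":0,"rz":0,"grip":0},
  {"tx":0,"ty":0,"tz":-0.5,"rx":0,"ry":0,"rz":0,"grip":0},
  {"tx":0,"ty":0,"tz":0,"rx":0,"ry":0,"rz":0,"grip":0},
])

```text
clock: 24.92
tcp_pos: [0.4996, 0.3211, 0.1358]
orientation: [2.422, 2.0, -0.004]
contact_force: [0.0, 1.2, -0.1]
grip_width: 0.0428
```

```bash
python3 - <<'E'
from h import *
o=show(); f=eyes.grab_frame('wrist'); cv2.imwrite('pics/w14.png',f['frame'])
W=cloud(f,Ttool(o)@f['T_tool_cam'])
X,Y,Z=W[...,0],W[...,1],W[...,2]
c=(.4987,.3315)
m=(np.hypot(X-c[0],Y-c[1])<0.016)&(abs(Z-0.069)<0.004)
P=W[m]; print(m.sum(),P.mean(0),cv2.minEnclosingCircle(P[:,:2].astype(np.float32)))
E
```

```text
t 24.925 p [0.4996 0.3211 0.1358] rv [ 2.422  2.    -0.004] F [ 0.   1.2 -0.1] w 0.0428
678 [0.4988521  0.33196064 0.06790435] ((0.4987027645111084, 0.33141660690307617), 0.008563539013266563)
```

View pics/w14.png

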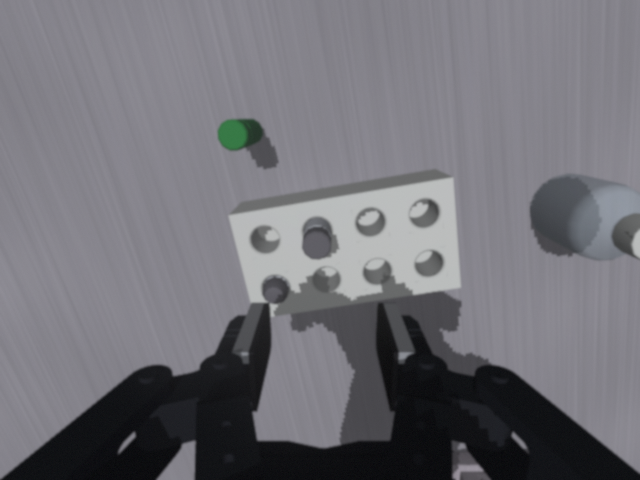

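drive_tool([
  {"tx":-0.05,"ty":0.53,"tz":-0.5,"rx":0,"ry":0,"rz":0,"grip":0.2},
  {"tx":0,"ty":0,"tz":-1,"rx":0,"ry":0,"rz":0,"grip":0.2},
  {"tx":0,"ty":0,"tz":-1,"rx":0,"ry":0,"rz":0,"grip":0.2},
  {"tx":0,"ty":0,"tz":-1,"rx":0,"ry":0,"rz":0,"grip":0.2},
  {"tx":0,"ty":0,"tz":-0.9,"rx":0,"ry":0,"rz":0,"grip":0.3},
  {"tx":0,"ty":0,"tz":0,"rx":0,"ry":0,"rz":0,"grip":0.4},
  {"tx":0,"ty":0,"tz":0,"rx":0,"ry":0,"rz":0,"grip":0.4},
])

```text
clock: 25.85
tcp_pos: [0.4992, 0.3332, 0.0492]
orientation: [-2.422, -2.001, -0.001]
contact_force: [0.8, 1.0, 0.3]
grip_width: 0.0254
```

```bash
python3 - <<'E'
from h import *
o=show(); f=eyes.grab_frame('wrist'); cv2.imwrite('pics/w15.png',f['frame'])
E
```

```text
t 25.85 p [0.4992 0.3332 0.0492] rv [-2.422e+00 -2.001e+00 -1.000e-03] F [0.8 1.  0.3] w 0.0254
```

View pics/w15.png

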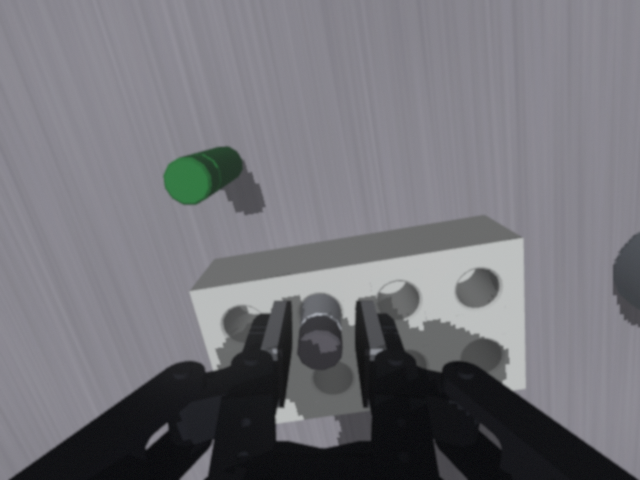

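drive_tool([
  {"tx":-0.03,"ty":-0.05,"tz":-0.05,"rx":0,"ry":0,"rz":0,"grip":0.5},
  {"tx":0,"ty":0,"tz":0,"rx":0,"ry":0,"rz":0,"grip":0.6},
  {"tx":0,"ty":0,"tz":0,"rx":0,"ry":0,"rz":0,"grip":1},
  {"tx":0,"ty":0,"tz":0,"rx":0,"ry":0,"rz":0,"grip":1},
], grip_force=25)

```text
clock: 26.4
tcp_pos: [0.4983, 0.3322, 0.0484]
orientation: [-2.422, -2.001, -0.001]
contact_force: [-1.8, -0.8, 4.7]
grip_width: 0.0157
```

drive_tool([
  {"tx":0,"ty":0,"tz":0.3,"rx":0,"ry":0,"rz":0,"grip":1},
  {"tx":0,"ty":0,"tz":0.7,"rx":0,"ry":0,"rz":0,"grip":1},
  {"tx":0,"ty":0,"tz":1,"rx":0,"ry":0,"rz":0,"grip":1},
  {"tx":0.1,"ty":-0.3,"tz":1,"rx":0,"ry":0,"rz":0,"grip":1},
  {"tx":0.2,"ty":-0.7,"tz":1,"rx":0,"ry":0,"rz":0,"grip":1},
  {"tx":0.2,"ty":-1,"tz":1,"rx":0,"ry":0,"rz":0,"grip":1},
  {"tx":0.2,"ty":-1,"tz":0,"rx":0,"ry":0,"rz":0,"grip":1},
  {"tx":0.2,"ty":-1,"tz":0,"rx":0,"ry":0,"rz":0,"grip":1},
  {"tx":0.2,"ty":-1,"tz":0,"rx":0,"ry":0,"rz":0,"grip":1},
  {"tx":0.2,"ty":-1,"tz":0,"rx":0,"ry":0,"rz":0,"grip":1},
])

```text
clock: 27.65
tcp_pos: [0.5242, 0.2103, 0.1473]
orientation: [-2.422, -2.001, 0.002]
contact_force: [-0.1, 0.7, -0.6]
grip_width: 0.016
```

drive_tool([
  {"tx":0.2,"ty":-1,"tz":0,"rx":0,"ry":0,"rz":0,"grip":1},
  {"tx":0.2,"ty":-1,"tz":0,"rx":0,"ry":0,"rz":0,"grip":1},
  {"tx":0.2,"ty":-1,"tz":0,"rx":0,"ry":0,"rz":0,"grip":1},
  {"tx":0.2,"ty":-1,"tz":0,"rx":0,"ry":0,"rz":0,"grip":1},
  {"tx":0.2,"ty":-1,"tz":0,"rx":0,"ry":0,"rz":0,"grip":1},
  {"tx":0.2,"ty":-1,"tz":0,"rx":0,"ry":0,"rz":0,"grip":1},
  {"tx":0.2,"ty":-1,"tz":0,"rx":0,"ry":0,"rz":0,"grip":1},
  {"tx":0.2,"ty":-1,"tz":0,"rx":0,"ry":0,"rz":0,"grip":1},
  {"tx":0.2,"ty":-1,"tz":0,"rx":0,"ry":0,"rz":0,"grip":1},
  {"tx":0.2,"ty":-1,"tz":0,"rx":0,"ry":0,"rz":0,"grip":1},
])

```text
clock: 28.9
tcp_pos: [0.5641, 0.0105, 0.1475]
orientation: [-2.421, -2.001, 0.001]
contact_force: [0.4, -0.8, -0.3]
grip_width: 0.0161
```

drive_tool([
  {"tx":0.2,"ty":-1,"tz":0,"rx":0,"ry":0,"rz":0,"grip":1},
  {"tx":0.2,"ty":-1,"tz":0,"rx":0,"ry":0,"rz":0,"grip":1},
  {"tx":0.2,"ty":-0.95,"tz":-0.5,"rx":0,"ry":0,"rz":0,"grip":1},
  {"tx":0,"ty":0,"tz":-0.7,"rx":0,"ry":0,"rz":0,"grip":1},
  {"tx":0,"ty":0,"tz":-0.6,"rx":0,"ry":0,"rz":0,"grip":1},
  {"tx":0,"ty":0,"tz":0,"rx":0,"ry":0,"rz":0,"grip":1},
  {"tx":0,"ty":0,"tz":0,"rx":0,"ry":0,"rz":0,"grip":1},
  {"tx":0,"ty":0,"tz":0,"rx":0,"ry":0,"rz":0,"grip":1},
])

```text
clock: 29.9
tcp_pos: [0.5767, -0.0467, 0.1124]
orientation: [2.421, 2.001, 0.001]
contact_force: [-0.4, 0.0, 0.0]
grip_width: 0.016
```

```bash
python3 vp.py w16
```

```text
t 29.9 p [ 0.5767 -0.0467  0.1124] rv [2.421e+00 2.001e+00 1.000e-03] F [-0.4  0.   0. ] w 0.016
tcp s,t 0.060732713429901636 0.5754101169658146
0.078 126 t mid 0.576 w 0.0146 axis s 0.0604
0.084 156 t mid 0.5762 w 0.0147 axis s 0.0605
0.09 164 t mid 0.576 w 0.0146 axis s 0.0603
0.096 183 t mid 0.5762 w 0.0147 axis s 0.0605
0.102 201 t mid 0.5762 w 0.0148 axis s 0.0604
0.108 224 t mid 0.5764 w 0.0149 axis s 0.0604
```

View pics/w16.png

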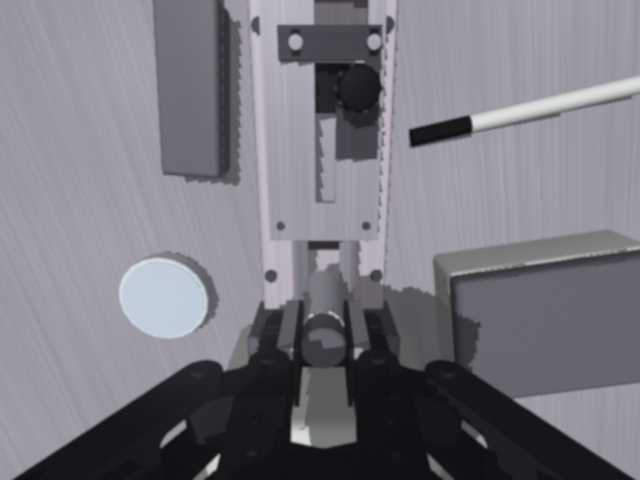

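drive_tool([
  {"tx":-0.02,"ty":-0.25,"tz":0,"rx":0,"ry":0,"rz":0,"grip":1},
  {"tx":0,"ty":0,"tz":0,"rx":0,"ry":0,"rz":0,"grip":1},
  {"tx":0,"ty":0,"tz":-0.3,"rx":0,"ry":0,"rz":0,"grip":1},
  {"tx":0,"ty":0,"tz":0,"rx":0,"ry":0,"rz":0,"grip":1},
  {"tx":0,"ty":0,"tz":0,"rx":0,"ry":0,"rz":0,"grip":1},
])

```text
clock: 30.58
tcp_pos: [0.5758, -0.052, 0.1058]
orientation: [-2.421, -2.001, 0.0]
contact_force: [-0.7, 0.5, 0.5]
grip_width: 0.0161
```

```bash
python3 vp.py w17
```

```text
t 30.575 p [ 0.5758 -0.052   0.1058] rv [-2.421 -2.001  0.   ] F [-0.7  0.5  0.5] w 0.0161
tcp s,t 0.0553076944365152 0.5755262980174373
0.072 122 t mid 0.5761 w 0.0146 axis s 0.0553
0.078 151 t mid 0.5762 w 0.0146 axis s 0.0549
0.084 170 t mid 0.5761 w 0.0147 axis s 0.055
0.09 185 t mid 0.5763 w 0.0148 axis s 0.055
0.096 211 t mid 0.5763 w 0.0151 axis s 0.055
```

View pics/w17.png

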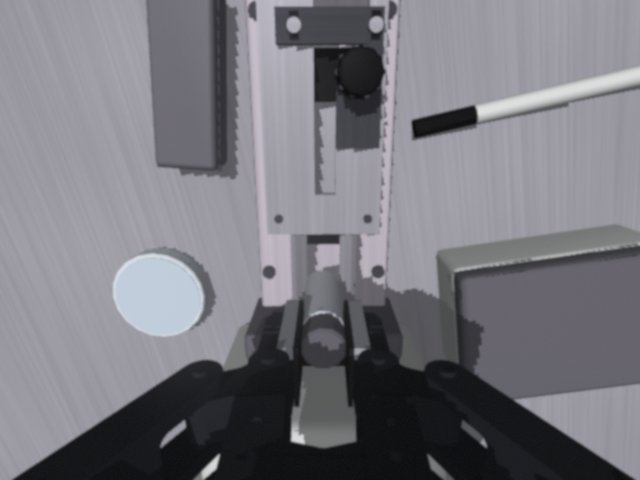

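t is 0.5 mm short of the channel centre; correct and lower.

drive_tool([
  {"tx":0.025,"ty":0,"tz":-0.35,"rx":0,"ry":0,"rz":0,"grip":1},
  {"tx":0,"ty":0,"tz":-0.35,"rx":0,"ry":0,"rz":0,"grip":1},
  {"tx":0,"ty":0,"tz":-0.3,"rx":0,"ry":0,"rz":0,"grip":1},
  {"tx":0,"ty":0,"tz":0,"rx":0,"ry":0,"rz":0,"grip":1},
])

```text
clock: 31.12
tcp_pos: [0.576, -0.0521, 0.0852]
orientation: [-2.421, -2.001, 0.001]
contact_force: [0.1, 0.5, -0.2]
grip_width: 0.0163
```

drive_tool([
  {"tx":0,"ty":0,"tz":-0.3,"rx":0,"ry":0,"rz":0,"grip":1},
  {"tx":0,"ty":0,"tz":-0.3,"rx":0,"ry":0,"rz":0,"grip":1},
  {"tx":0,"ty":0,"tz":-0.2,"rx":0,"ry":0,"rz":0,"grip":1},
  {"tx":0,"ty":0,"tz":0,"rx":0,"ry":0,"rz":0,"grip":1},
])

```text
clock: 31.62
tcp_pos: [0.5762, -0.0521, 0.0695]
orientation: [-2.421, -2.001, 0.001]
contact_force: [0.1, -0.8, -0.0]
grip_width: 0.0158
```

drive_tool([
  {"tx":0,"ty":0,"tz":-0.1,"rx":0,"ry":0,"rz":0,"grip":1},
  {"tx":0,"ty":0,"tz":-0.05,"rx":0,"ry":0,"rz":0,"grip":1},
])

```text
clock: 31.88
tcp_pos: [0.5764, -0.0521, 0.0669]
orientation: [2.422, 2.001, 0.0]
contact_force: [0.1, 0.3, 0.4]
grip_width: 0.0163
```

drive_tool([
  {"tx":0,"ty":0,"tz":-0.03,"rx":0,"ry":0,"rz":0,"grip":1},
  {"tx":0,"ty":0,"tz":0,"rx":0,"ry":0,"rz":0,"grip":1},
])

```text
clock: 32.12
tcp_pos: [0.5764, -0.0521, 0.0664]
orientation: [2.422, 2.001, 0.0]
contact_force: [-1.2, -0.2, 1.3]
grip_width: 0.016
```

drive_tool([
  {"tx":0,"ty":0,"tz":0.02,"rx":0,"ry":0,"rz":0,"grip":0.55},
  {"tx":0,"ty":0,"tz":0,"rx":0,"ry":0,"rz":0,"grip":0.35},
  {"tx":0,"ty":0,"tz":0,"rx":0,"ry":0,"rz":0,"grip":0.3},
  {"tx":0,"ty":0,"tz":0.3,"rx":0,"ry":0,"rz":0,"grip":0.2},
  {"tx":0,"ty":0,"tz":0.7,"rx":0,"ry":0,"rz":0,"grip":0.1},
  {"tx":0,"ty":0,"tz":1,"rx":0,"ry":0,"rz":0,"grip":0},
  {"tx":0,"ty":0,"tz":1,"rx":0,"ry":0,"rz":-0.5,"grip":0},
  {"tx":0.15,"ty":0.4,"tz":1,"rx":0,"ry":0,"rz":-1,"grip":0},
  {"tx":0.15,"ty":0.4,"tz":1,"rx":0,"ry":0,"rz":-1,"grip":0},
  {"tx":0.15,"ty":0.4,"tz":0,"rx":0,"ry":0,"rz":-1,"grip":0},
])

```text
clock: 33.38
tcp_pos: [0.5871, -0.0276, 0.1703]
orientation: [2.835, 1.348, 0.007]
contact_force: [0.2, 0.4, -0.3]
grip_width: 0.0427
```

drive_tool([
  {"tx":0.15,"ty":0.4,"tz":0,"rx":0,"ry":0,"rz":-1,"grip":0},
  {"tx":0.15,"ty":0.4,"tz":0,"rx":0,"ry":0,"rz":-1,"grip":0},
  {"tx":0.15,"ty":0.4,"tz":0,"rx":0,"ry":0,"rz":-1,"grip":0},
  {"tx":0.15,"ty":0.5,"tz":0,"rx":0,"ry":0,"rz":-1,"grip":0},
  {"tx":0.15,"ty":0.5,"tz":0,"rx":0,"ry":0,"rz":-1,"grip":0},
  {"tx":0.2,"ty":0.5,"tz":0,"rx":0,"ry":0,"rz":-1,"grip":0},
  {"tx":0.2,"ty":0.5,"tz":0,"rx":0,"ry":0,"rz":-1,"grip":0},
  {"tx":0.2,"ty":0.6,"tz":0,"rx":0,"ry":0,"rz":-0.75,"grip":0},
  {"tx":0,"ty":0,"tz":0,"rx":0,"ry":0,"rz":0,"grip":0},
  {"tx":0,"ty":0,"tz":0,"rx":0,"ry":0,"rz":0,"grip":0},
])

```text
clock: 34.62
tcp_pos: [0.6124, 0.0474, 0.1674]
orientation: [3.128, -0.295, 0.001]
contact_force: [0.4, 0.4, 0.2]
grip_width: 0.0428
```

```bash
python3 - <<'E'
from h import *
o=show(); f=eyes.grab_frame('wrist'); cv2.imwrite('pics/w18.png',f['frame'])
T=Ttool(o);W=cloud(f,T@f['T_tool_cam']); print(np.round(T[:2,:3],4))
a=np.deg2rad(79.35);d=np.array([np.cos(a),np.sin(a)]); n=np.array([np.sin(a),-np.cos(a)])
s=W[...,:2]@d; t=W[...,:2]@n; Z=W[...,2]
knob=(abs(Z-.0885)<.004)&(s>.12)&(s<.18)&(t>.56)&(t<.62); c=cv2.minEnclosingCircle(W[knob][:,:2].astype(np.float32)); print(c)
print('tcp s,t',T[:2,3]@d,T[:2,3]@n)
for nm,c0 in (('v1',.033),('v2',.0555)):
    m=(abs(Z-.087)<.004)&(abs(s-c0)<.011)&(abs(t-.5768)<.015); c=cv2.minEnclosingCircle(np.c_[s[m],t[m]].astype(np.float32)); print(nm,m.sum(),c,np.nanmedian(Z[m]))
E
```

```text
t 34.625 p [0.6124 0.0474 0.1674] rv [ 3.128e+00 -2.950e-01  1.000e-03] F [0.4 0.4 0.2] w 0.0428
[[ 9.824e-01 -1.869e-01  6.000e-04]
 [-1.869e-01 -9.824e-01 -1.000e-04]]
((0.6090890169143677, 0.03845680505037308), 0.00976668018847704)
tcp s,t 0.15975172203704505 0.5931302579917661
v1 569 ((0.03225581347942352, 0.5770734548568726), 0.009082783944904804) 0.08576256005449218
v2 563 ((0.054428450763225555, 0.5769754648208618), 0.008867497555911541) 0.08579255894520849
```

View pics/w18.png

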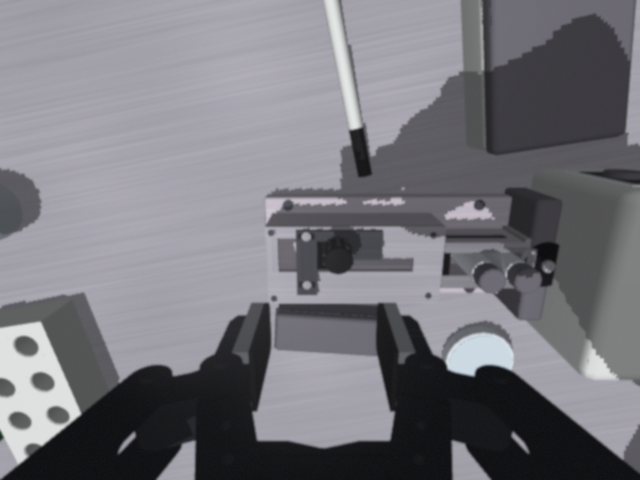

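drive_tool([
  {"tx":-0.15,"ty":-0.39,"tz":-0.3,"rx":0,"ry":0,"rz":0,"grip":0},
  {"tx":0,"ty":0,"tz":-1,"rx":0,"ry":0,"rz":0,"grip":0},
  {"tx":0,"ty":0,"tz":-1,"rx":0,"ry":0,"rz":0,"grip":0},
  {"tx":0,"ty":0,"tz":-1,"rx":0,"ry":0,"rz":0,"grip":0},
  {"tx":0,"ty":0,"tz":-1,"rx":0,"ry":0,"rz":0,"grip":0.1},
  {"tx":0,"ty":0,"tz":-0.5,"rx":0,"ry":0,"rz":0,"grip":0.2},
  {"tx":0,"ty":0,"tz":0,"rx":0,"ry":0,"rz":0,"grip":0.35},
  {"tx":0,"ty":0,"tz":0,"rx":0,"ry":0,"rz":0,"grip":0.35},
], grip_force=40)

```text
clock: 35.67
tcp_pos: [0.61, 0.0402, 0.0713]
orientation: [-3.127, 0.297, -0.002]
contact_force: [0.7, -0.4, 0.5]
grip_width: 0.0277
```

```bash
python3 - <<'E'
from h import *
o=show(); f=eyes.grab_frame('wrist'); cv2.imwrite('pics/w19.png',f['frame'])
E
```

```text
t 35.675 p [0.61   0.0402 0.0713] rv [-3.127e+00  2.970e-01 -2.000e-03] F [ 0.7 -0.4  0.5] w 0.0277
```

View pics/w19.png

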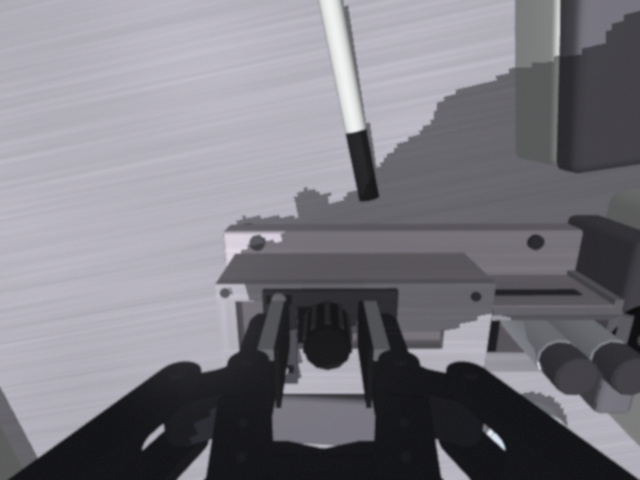

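drive_tool([
  {"tx":0,"ty":0.02,"tz":0,"rx":0,"ry":0,"rz":0,"grip":0.5},
  {"tx":0,"ty":0,"tz":0,"rx":0,"ry":0,"rz":0,"grip":1},
  {"tx":0,"ty":0,"tz":0,"rx":0,"ry":0,"rz":0,"grip":1},
  {"tx":0,"ty":0,"tz":0,"rx":0,"ry":0,"rz":0,"grip":1},
], grip_force=40)

```text
clock: 36.22
tcp_pos: [0.6096, 0.0394, 0.0716]
orientation: [3.126, -0.299, 0.001]
contact_force: [-2.8, -1.9, 5.7]
grip_width: 0.0164
```

drive_tool([
  {"tx":0.018,"ty":0.098,"tz":0.02,"rx":0,"ry":0,"rz":0,"grip":1},
  {"tx":0.018,"ty":0.098,"tz":0,"rx":0,"ry":0,"rz":0,"grip":1},
  {"tx":0.018,"ty":0.098,"tz":0,"rx":0,"ry":0,"rz":0,"grip":1},
])

```text
clock: 36.6
tcp_pos: [0.61, 0.0416, 0.0715]
orientation: [3.122, -0.302, -0.002]
contact_force: [-2.4, -10.4, 6.2]
grip_width: 0.0162
```

drive_tool([
  {"tx":0.018,"ty":0.098,"tz":0,"rx":0,"ry":0,"rz":0,"grip":1},
])

```text
clock: 36.72
tcp_pos: [0.6103, 0.0435, 0.0715]
orientation: [3.121, -0.302, -0.002]
contact_force: [-3.9, -10.6, 6.3]
grip_width: 0.0162
```

drive_tool([
  {"tx":0.018,"ty":0.098,"tz":0,"rx":0,"ry":0,"rz":0,"grip":1},
])

```text
clock: 36.85
tcp_pos: [0.6107, 0.0454, 0.0715]
orientation: [3.121, -0.302, -0.002]
contact_force: [-3.2, -10.1, 7.5]
grip_width: 0.0164
```

drive_tool([
  {"tx":0.018,"ty":0.098,"tz":0,"rx":0,"ry":0,"rz":0,"grip":1},
])

```text
clock: 36.98
tcp_pos: [0.611, 0.0473, 0.0715]
orientation: [3.121, -0.302, -0.002]
contact_force: [-3.4, -9.4, 6.6]
grip_width: 0.0164
```

drive_tool([
  {"tx":0.01,"ty":0.05,"tz":0,"rx":0,"ry":0,"rz":0,"grip":1},
])

```text
clock: 37.1
tcp_pos: [0.6113, 0.0485, 0.0715]
orientation: [3.121, -0.302, -0.002]
contact_force: [-3.1, -10.3, 6.2]
grip_width: 0.0165
```

drive_tool([
  {"tx":0.01,"ty":0.05,"tz":0,"rx":0,"ry":0,"rz":0,"grip":1},
])

```text
clock: 37.22
tcp_pos: [0.6113, 0.0486, 0.0715]
orientation: [3.12, -0.302, -0.002]
contact_force: [-3.8, -12.6, 7.8]
grip_width: 0.0163
```

drive_tool([
  {"tx":-0.098,"ty":0.023,"tz":0,"rx":0,"ry":0,"rz":0,"grip":1},
])

```text
clock: 37.35
tcp_pos: [0.6099, 0.0489, 0.0715]
orientation: [3.121, -0.303, -0.0]
contact_force: [-1.4, -11.3, 5.8]
grip_width: 0.0164
```

drive_tool([
  {"tx":-0.098,"ty":0.018,"tz":0,"rx":0,"ry":0,"rz":0,"grip":1},
])

```text
clock: 37.48
tcp_pos: [0.608, 0.0492, 0.0715]
orientation: [3.121, -0.303, -0.0]
contact_force: [-1.7, -12.8, 5.9]
grip_width: 0.0166
```

drive_tool([
  {"tx":-0.098,"ty":0.018,"tz":0,"rx":0,"ry":0,"rz":0,"grip":1},
  {"tx":-0.098,"ty":0.018,"tz":0,"rx":0,"ry":0,"rz":0,"grip":1},
])

```text
clock: 37.72
tcp_pos: [0.604, 0.05, 0.0715]
orientation: [3.121, -0.303, -0.0]
contact_force: [-1.6, -11.5, 5.3]
grip_width: 0.0164
```

drive_tool([
  {"tx":-0.098,"ty":0.018,"tz":0,"rx":0,"ry":0,"rz":0,"grip":1},
])

```text
clock: 37.85
tcp_pos: [0.6021, 0.0503, 0.0715]
orientation: [3.121, -0.303, -0.0]
contact_force: [-1.3, -11.4, 5.4]
grip_width: 0.0162
```

drive_tool([
  {"tx":-0.098,"ty":0.02,"tz":0,"rx":0,"ry":0,"rz":0,"grip":1},
])

```text
clock: 37.98
tcp_pos: [0.6001, 0.0507, 0.0715]
orientation: [3.121, -0.303, -0.0]
contact_force: [-2.4, -11.8, 4.5]
grip_width: 0.0162
```

drive_tool([
  {"tx":-0.098,"ty":0.018,"tz":0,"rx":0,"ry":0,"rz":0,"grip":1},
])

```text
clock: 38.1
tcp_pos: [0.5982, 0.0511, 0.0715]
orientation: [3.121, -0.303, -0.0]
contact_force: [-1.1, -12.3, 5.7]
grip_width: 0.0164
```

drive_tool([
  {"tx":-0.03,"ty":0.006,"tz":0,"rx":0,"ry":0,"rz":0,"grip":1},
])

```text
clock: 38.22
tcp_pos: [0.5975, 0.0512, 0.0715]
orientation: [3.121, -0.303, -0.0]
contact_force: [-2.2, -12.6, 5.3]
grip_width: 0.0164
```

```bash
python3 - <<'E'
from h import *
o=show(); f=eyes.grab_frame('wrist'); cv2.imwrite('pics/w20.png',f['frame'])
E
```

```text
t 38.225 p [0.5975 0.0512 0.0715] rv [ 3.121 -0.303 -0.   ] F [ -2.2 -12.6   5.3] w 0.0164
```

View pics/w20.png

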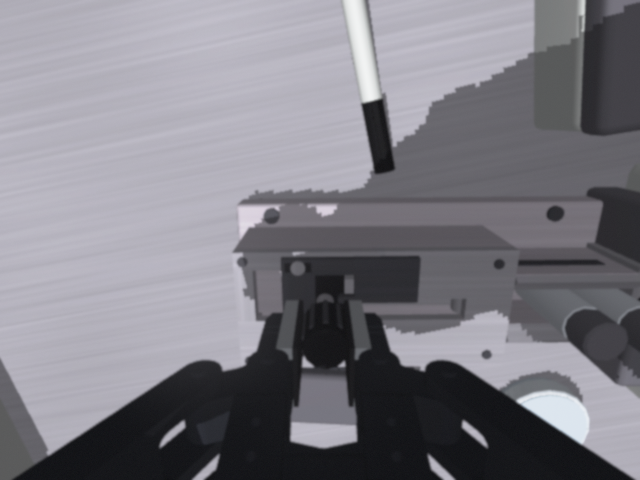

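drive_tool([
  {"tx":-0.018,"ty":-0.098,"tz":0,"rx":0,"ry":0,"rz":0,"grip":1},
])

```text
clock: 38.4
tcp_pos: [0.597, 0.0503, 0.0715]
orientation: [3.122, -0.302, -0.001]
contact_force: [-2.3, -9.5, 6.3]
grip_width: 0.0161
```

drive_tool([
  {"tx":-0.018,"ty":-0.098,"tz":0,"rx":0,"ry":0,"rz":0,"grip":1},
])

```text
clock: 38.52
tcp_pos: [0.5966, 0.0487, 0.0715]
orientation: [3.122, -0.302, -0.001]
contact_force: [-2.7, -8.5, 6.0]
grip_width: 0.0162
```

drive_tool([
  {"tx":-0.018,"ty":-0.098,"tz":0,"rx":0,"ry":0,"rz":0,"grip":1},
])

```text
clock: 38.65
tcp_pos: [0.5963, 0.0468, 0.0715]
orientation: [3.122, -0.302, -0.001]
contact_force: [-2.3, -9.3, 6.7]
grip_width: 0.0163
```

drive_tool([
  {"tx":-0.018,"ty":-0.098,"tz":0,"rx":0,"ry":0,"rz":0,"grip":1},
])

```text
clock: 38.78
tcp_pos: [0.5959, 0.0448, 0.0715]
orientation: [3.122, -0.302, -0.001]
contact_force: [-2.2, -8.7, 5.6]
grip_width: 0.0164
```

drive_tool([
  {"tx":-0.018,"ty":-0.098,"tz":0,"rx":0,"ry":0,"rz":0,"grip":1},
  {"tx":-0.018,"ty":-0.098,"tz":0,"rx":0,"ry":0,"rz":0,"grip":1},
])

```text
clock: 39.02
tcp_pos: [0.5952, 0.0409, 0.0715]
orientation: [3.122, -0.302, -0.001]
contact_force: [-2.2, -9.5, 5.4]
grip_width: 0.0165
```

drive_tool([
  {"tx":-0.018,"ty":-0.098,"tz":0,"rx":0,"ry":0,"rz":0,"grip":1},
  {"tx":-0.018,"ty":-0.098,"tz":0,"rx":0,"ry":0,"rz":0,"grip":1},
])

```text
clock: 39.28
tcp_pos: [0.5945, 0.037, 0.0715]
orientation: [3.122, -0.302, -0.001]
contact_force: [-2.3, -9.5, 5.2]
grip_width: 0.0165
```

drive_tool([
  {"tx":-0.018,"ty":-0.098,"tz":0,"rx":0,"ry":0,"rz":0,"grip":1},
])

```text
clock: 39.4
tcp_pos: [0.5941, 0.0351, 0.0715]
orientation: [3.122, -0.302, -0.001]
contact_force: [-2.4, -8.9, 4.9]
grip_width: 0.0164
```

drive_tool([
  {"tx":-0.018,"ty":-0.098,"tz":0,"rx":0,"ry":0,"rz":0,"grip":1},
])

```text
clock: 39.52
tcp_pos: [0.5937, 0.0332, 0.0715]
orientation: [3.123, -0.302, -0.001]
contact_force: [-2.5, -8.2, 5.5]
grip_width: 0.0163
```

```bash
python3 - <<'E'
from h import *
o=show(); f=eyes.grab_frame('wrist'); cv2.imwrite('pics/w21.png',f['frame'])
E
```

```text
t 39.525 p [0.5937 0.0332 0.0715] rv [ 3.123e+00 -3.020e-01 -1.000e-03] F [-2.5 -8.2  5.5] w 0.0163
```

View pics/w21.png

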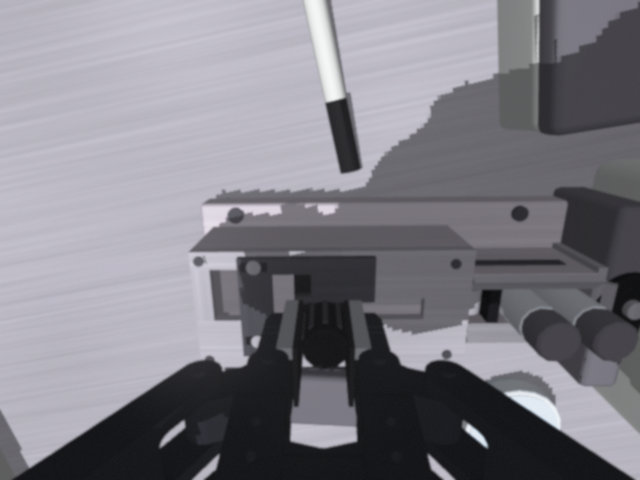

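drive_tool([
  {"tx":-0.01,"ty":-0.05,"tz":0,"rx":0,"ry":0,"rz":0,"grip":1},
  {"tx":-0.01,"ty":-0.05,"tz":0,"rx":0,"ry":0,"rz":0,"grip":1},
])

```text
clock: 39.83
tcp_pos: [0.5934, 0.0313, 0.0716]
orientation: [3.123, -0.302, -0.001]
contact_force: [-2.4, -9.0, 5.2]
grip_width: 0.0162
```

drive_tool([
  {"tx":-0.01,"ty":-0.05,"tz":0,"rx":0,"ry":0,"rz":0,"grip":1},
  {"tx":-0.01,"ty":-0.05,"tz":0,"rx":0,"ry":0,"rz":0,"grip":1},
])

```text
clock: 40.08
tcp_pos: [0.593, 0.0293, 0.0715]
orientation: [3.123, -0.302, -0.001]
contact_force: [-1.6, -9.4, 5.5]
grip_width: 0.0165
```

drive_tool([
  {"tx":-0.01,"ty":-0.05,"tz":0,"rx":0,"ry":0,"rz":0,"grip":1},
])

```text
clock: 40.2
tcp_pos: [0.5928, 0.0284, 0.0715]
orientation: [3.123, -0.302, -0.001]
contact_force: [-1.8, -8.4, 4.9]
grip_width: 0.016
```

drive_tool([
  {"tx":-0.01,"ty":-0.05,"tz":0,"rx":0,"ry":0,"rz":0,"grip":1},
])

```text
clock: 40.33
tcp_pos: [0.5926, 0.0276, 0.0715]
orientation: [3.123, -0.301, -0.0]
contact_force: [-2.6, -7.5, 4.7]
grip_width: 0.0164
```

```bash
python3 - <<'E'
from h import *
o=show(); f=eyes.grab_frame('wrist'); cv2.imwrite('pics/w22.png',f['frame'])
E
```

```text
t 40.325 p [0.5926 0.0276 0.0715] rv [ 3.123 -0.301 -0.   ] F [-2.6 -7.5  4.7] w 0.0164
```

View pics/w22.png

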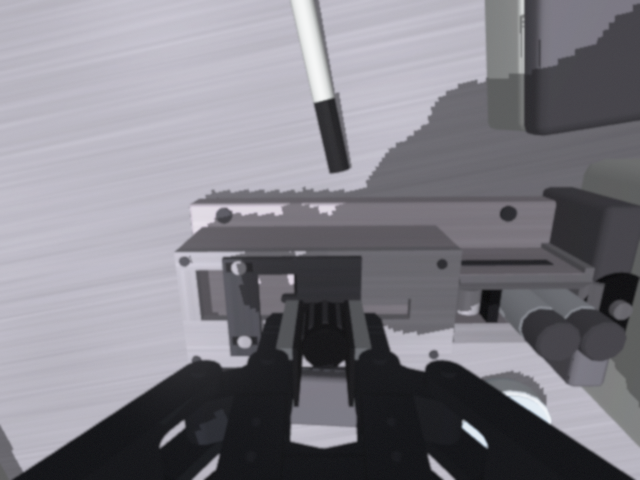

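drive_tool([
  {"tx":-0.01,"ty":-0.05,"tz":0,"rx":0,"ry":0,"rz":0,"grip":1},
])

```text
clock: 40.5
tcp_pos: [0.5926, 0.0272, 0.0716]
orientation: [3.124, -0.301, -0.0]
contact_force: [-1.7, -7.3, 4.7]
grip_width: 0.0162
```

drive_tool([
  {"tx":-0.01,"ty":-0.05,"tz":0,"rx":0,"ry":0,"rz":0,"grip":1},
])

```text
clock: 40.62
tcp_pos: [0.5925, 0.0269, 0.0716]
orientation: [3.125, -0.3, 0.001]
contact_force: [-0.6, -4.8, 3.8]
grip_width: 0.0164
```

drive_tool([
  {"tx":-0.01,"ty":-0.05,"tz":0,"rx":0,"ry":0,"rz":0,"grip":1},
])

```text
clock: 40.75
tcp_pos: [0.5925, 0.0268, 0.0716]
orientation: [3.126, -0.3, 0.001]
contact_force: [-0.8, -3.6, 3.4]
grip_width: 0.0167
```

drive_tool([
  {"tx":-0.01,"ty":-0.05,"tz":0,"rx":0,"ry":0,"rz":0,"grip":1},
])

```text
clock: 40.88
tcp_pos: [0.5925, 0.0267, 0.0716]
orientation: [3.127, -0.299, 0.001]
contact_force: [-1.4, -3.4, 4.5]
grip_width: 0.0163
```

drive_tool([
  {"tx":-0.01,"ty":-0.05,"tz":0,"rx":0,"ry":0,"rz":0,"grip":1},
  {"tx":0,"ty":0,"tz":0,"rx":0,"ry":0,"rz":0,"grip":1},
])

```text
clock: 41.12
tcp_pos: [0.5924, 0.0266, 0.0716]
orientation: [-3.127, 0.297, -0.002]
contact_force: [-0.6, -2.7, 5.5]
grip_width: 0.0166
```

```bash
python3 - <<'E'
from h import *
o=show(); f=eyes.grab_frame('wrist'); cv2.imwrite('pics/w23.png',f['frame'])
E
```

```text
t 41.125 p [0.5924 0.0266 0.0716] rv [-3.127e+00  2.970e-01 -2.000e-03] F [-0.6 -2.7  5.5] w 0.0166
```

View pics/w23.png

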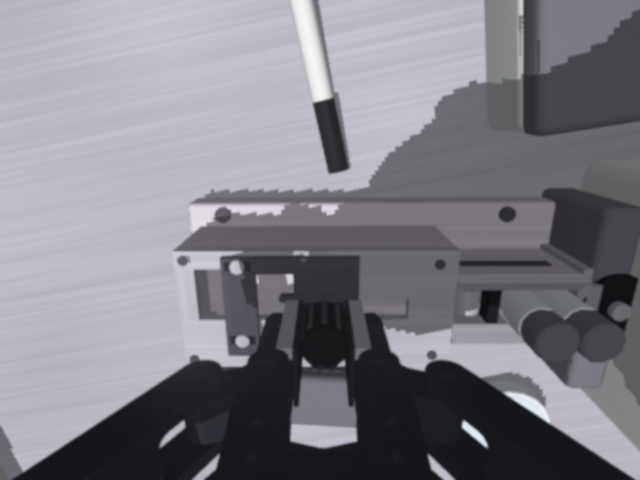

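drive_tool([
  {"tx":0,"ty":0,"tz":0,"rx":0,"ry":0,"rz":0,"grip":0.55},
  {"tx":0,"ty":0,"tz":0,"rx":0,"ry":0,"rz":0,"grip":0.45},
  {"tx":0,"ty":0,"tz":0,"rx":0,"ry":0,"rz":0,"grip":0.3},
  {"tx":0,"ty":0,"tz":0.3,"rx":0,"ry":0,"rz":0,"grip":0.2},
  {"tx":0,"ty":0,"tz":0.7,"rx":0,"ry":0,"rz":0,"grip":0.1},
  {"tx":0,"ty":0,"tz":1,"rx":0,"ry":0,"rz":0,"grip":0},
  {"tx":0,"ty":0,"tz":1,"rx":0,"ry":0,"rz":0,"grip":0},
  {"tx":-0.2,"ty":0.3,"tz":1,"rx":0,"ry":0,"rz":0,"grip":0},
  {"tx":-0.5,"ty":0.5,"tz":1,"rx":0,"ry":0,"rz":0,"grip":0},
  {"tx":0,"ty":0,"tz":0,"rx":0,"ry":0,"rz":0,"grip":0},
])

```text
clock: 42.42
tcp_pos: [0.578, 0.0444, 0.1733]
orientation: [-3.127, 0.294, -0.005]
contact_force: [0.5, 1.0, -0.2]
grip_width: 0.0428
```

```bash
python3 - <<'E'
from h import *
o=show(); f=eyes.grab_frame('wrist'); cv2.imwrite('pics/w24.png',f['frame'])
g=eyes.grab_frame('side'); cv2.imwrite('pics/s24.png',cv2.resize(g['frame'][120:400,200:440],None,fx=2,fy=2))
T=Ttool(o);W=cloud(f,T@f['T_tool_cam'])
a=np.deg2rad(79.35);d=np.array([np.cos(a),np.sin(a)]); n=np.array([np.sin(a),-np.cos(a)])
s=W[...,:2]@d; t=W[...,:2]@n; Z=W[...,2]
k=(abs(Z-.0885)<.004)&(s>.11)&(s<.18)&(t>.56)&(t<.62); print('knob',cv2.minEnclosingCircle(np.c_[s[k],t[k]].astype(np.float32)))
m=(abs(Z-.087)<.004)&(s>.015)&(s<.07)&(abs(t-.5768)<.015); print(m.sum(),s[m].min(),s[m].max(),t[m].min(),t[m].max(),np.median(Z[m]))
E
```

```text
t 42.425 p [0.578  0.0444 0.1733] rv [-3.127  0.294 -0.005] F [ 0.5  1.  -0.2] w 0.0428
knob ((0.13482636213302612, 0.5768717527389526), 0.009942215867340565)
1231 0.02209797866172493 0.056350280338669484 0.5684778919485887 0.5854911620482172 0.08589893920501926
```

View pics/w24.png

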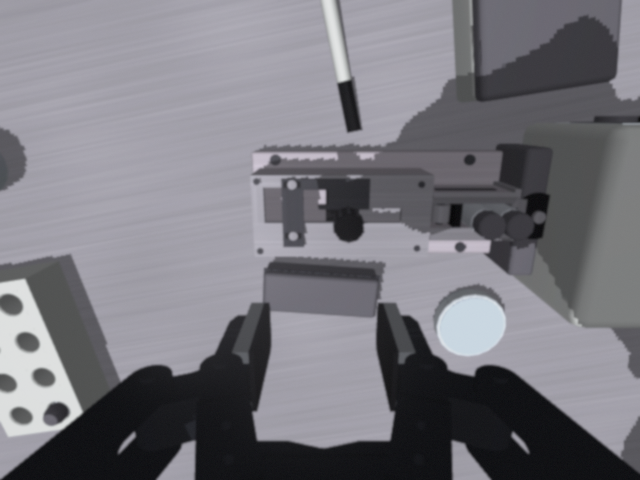

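View pics/s24.png

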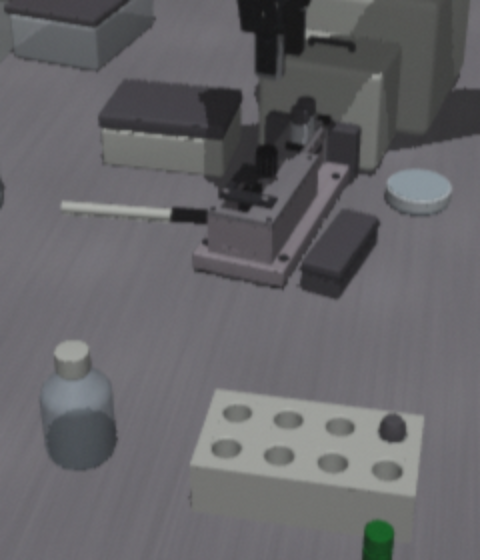

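```bash
python3 -c "
from h import *
print(workorder.hand_in())"
```

```text
the job is handed in; nothing more can be done
None
```

Both tall vials now stand upright in the track, closed up between the gate and the pusher. I handed the job in at about 42.5 s of the 72 s allowed.

- **Hooking:** I drew the pusher back by the knob until it met its solid end, at about 58.5 mm of travel. The pull force there peaked at about 18 N, of which about 8 N was on the stem. The knob then went sideways into the pocket and stayed there by itself while I loaded both vials.
- **Closing up:** I unhooked the knob at the end of its travel and eased the pusher forward in 1 to 2 mm steps while holding it. I let go only once the vials had taken most of the spring load, with about 3 N left on the gripper.
- **Last checks (wrist and side cameras):**
  - The two caps span 34 mm from the gate at even height.
  - The knob is back on the centre line at about 32.5 mm of travel; about 33 mm was expected.
  - The short vial, dish, boxes, bottle and pen look undisturbed by eye.
  - The gripper is about 100 mm above the track and touches nothing.
- **Disagreements:** The trained networks mislabelled several things, such as the green look-alike as a vial and the printer as the gate, so I took positions from the depth images instead. The arm's measured position was up to about 3 mm off for a few moments after faster moves; I waited and corrected this before the vial grasps and placements.

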